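# Line up a board under inspection and hold the loupe over it

### The arm

A 6-joint arm with a two-finger parallel gripper is mounted at the origin on the work surface. World frame = base frame: x ahead of the robot, y to its left, z up, the work surface at z = 0. Lengths are in m, angles in rad, forces in N, time in s.
With the tool pointing down it reaches from about 0.3 to 0.875 m from the base axis. Payload 6.4 kg.
Tool frame: the origin (TCP) lies between the finger pads; the fingertips stand ctrl.tip_reach ahead of it and the grasp point (between the pads) lies 11 mm behind it (ctrl.tip_reach is the distance from the TCP to the fingertips, in m); z points along the fingers, x is the direction in which the jaws open and shut, and the axes are right-handed (so a half turn about z gives the same grasp; the last joint's range is limited). The gripper opens to 85 mm and grips with 20 to 120 N. Pads are 22 mm wide; open, the fingers measure 114 mm over their backs; the gripper's body (76 mm by 85 mm) begins 54 mm behind the grasp point. The pads swing forward as they close: fully open they stand 13 mm farther back than shut.
Start: joints at [1.067, 0.181, 1.607, -0, 1.354, -0.206], TCP at [0.169, 0.55, 0.207] pointing down, gripper open.
Joint ranges: [-2.99, 2.99], [-0.89, 2.07], [0.3, 2.58], [-1.14, 4.28], [0, 2.63], [-3.12, 3.12]. Speed limits (rad/s): [2.57, 2.57, 3.01, 3.14, 3.14, 3.14].

### API

Orientations are given as a unit quaternion [w, x, y, z].
In Python, from bench import telemetry, viewer, ticket, nets, ctrl gives the robot as it stands.
- The arm moves only by the tool step_arm, never from a script. Its argument "plan" is a list of rows, each a list of 2 entries, a list of its own where there are three numbers: the shift along the tool's x, y, z in m, then the turn, a rotation vector about the tool's x, y, z in degrees. A call has 1 to 5 rows; each row is the pose to reach, as a shift and turn from the pose commanded when the call began, along the tool's axes at that moment; what a row does not reach only later rows make up. A row lasts 1/10 s, in which the tool goes at most 50 mm and 8.59 degrees, less where a joint would pass 70% of its speed; a pose out of reach is approached as far as the arm can. A call with a gripper value outside its range is refused whole. "fingers" is the opening in per cent of the stroke, from 0 (shut) to 100 (fully open), set as the call begins (left out, the last holds). The fingers move at their own pace and stop on an object; the grip force is fixed at half the most. Time passes only in rows, so rows that repeat a pose let the fingers close. It gives the time, the measured TCP pose, the force and the opening at its end, in the units of the state.
- telemetry.get_obs(): the state, without advancing time (a new reading comes with each control period).
- viewer.camera(name): name is "side" or "top" or "wrist"; returns the picture (420x560x3 uint8, red, green, blue); there is no depth.
- viewer.get_calibration(name): a dict with "K" (3x3 intrinsics, pixels), "dist" ([k1, k2, p1, p2, k3] as OpenCV has them; the pictures are not rectified), "origin" and "orientation" of the camera in the world. Camera axes: x right, y up, looking along -z (the intrinsics and any distortion apply to the point x, -y, -z); pixel columns grow to the right and rows downward; lengths in m; the calibration is good to about 2 mm. A picture is of the moment at which its call begins: read the wrist's pose just before it. get_calibration takes no time and is no camera call; for the wrist camera it gives the pose at the moment of the call.
- ticket.hand_in(): hands the job in, once; it reports no verdict.
Trained networks look in the newest picture that a camera, given by its name, has taken for a name from the list of things; names that differ only in an ending like _2 or _b are one class to them, and where a whole thing is asked for, a point or a joint stands for the part that bears it (a point fixed in the world has none). Each returns a list of dicts, best first, with "score" (0 to 1); they miss things now and then, are a little off and sometimes report something else, mostly with a low value. They report only what shows in the picture. A call takes as long as a camera call. They do not tell look-alikes from the thing itself.
- nets.boxes_of(thing, camera): "extent" ([left, top, right, bottom] in pixels, round what is visible of it).
The state is a dict: "time_s": time; "q": joint angles; "dq": joint speeds; "joint_efforts": joint torques, N m; "eef_pos": TCP position; "eef_rot": TCP orientation; "wrist_force": force on the tool from outside, world axes, zero at the start; "torque": the same for the moment, N m; "opening": opening from 0.0 (shut) to 1.0 (fully open).
Only numpy, scipy, OpenCV 4.12 (cv2) and the standard library are available. Lean on these libraries where they do the work, as an engineer would, in place of code of your own. Each camera call takes 0.05 s, during which the arm holds its last target.

### The job

On the inspection stage, turn the grey knob (never pushing the sliding carriage itself) until the carriage's black pointer lines up with the red mark, and let go of the knob. Then take the loupe by its orange handle from its rest and finish while holding it still and level, with the lens centred over the white connector on the blue board and the middle of the lens frame at the height of the yellow collar on the post. The loupe must be carried by the gripper alone, must not touch the board, and everything else on the bench stays where it is.

Things in the scene. Friction and masses are not known exactly. Their poses are not given: they have to be found in the camera images.
- stage: Fixed inspection stage: aluminium base plate 130 (x) x 300 (y) x 20 mm high; origin at the centre of its underside. Knob at its -y end (on its axis, 118 mm from the origin), carriage with blue board in the middle, white scale along its +x edge, and a steel post (8 mm thick, top 155 mm above the bench) at x = 45, y = 125 mm of its frame.
- feed_knob (a joint): Angle of the grey feed knob (rad), growing as it turns clockwise seen from above; range 0 to 4.4. Each rad clockwise moves the carriage 10 mm along the stage's +y, away from the knob. Light friction, stays where left.
- feed_knob_grip (a point): On the knob's upright axis, 57 mm above the bench: the place to grip. The knob is an upright bar, 42 mm long (this point's x) and 14 mm thick (its y, close the fingers along y), from 34 to 64 mm above the bench, on a disc 44 mm across whose top is at 34 mm; a white line on the bar's top marks its -x half. Axes turn with the knob.
- pointer (a point): Tip of the carriage's thin black pointer, which reaches over the white scale 35 mm above the bench; moves with the carriage.
- align_mark (a point): Middle of the upright red tab (2.5 mm wide along the stage's y, 22 mm high) behind the scale; axes as the stage's. The pointer is aligned when both have the same y in the stage's frame. At the start it lies on the +y side of the pointer, so the knob must go clockwise.
- part_top (a point): Centre of the top of the white connector (12 x 18 x 10 mm) in the middle of the blue board (70 x 75 mm), 50.5 mm above the bench; moves with the carriage. Level with the pointer in the stage's y.
- carriage: Black sliding carriage 80 x 85 mm that carries the blue board; moved only through the knob. Origin at bench height, below the connector.
- focal_height (a point): Centre of the yellow collar (24 mm across, 6 mm high) on the post; its height is the focal height for the middle of the lens frame, 60 to 85 mm above the connector.
- focal_mark: The yellow collar itself, fixed; origin at its centre.
- red_mark: The red tab itself, fixed; origin at its middle.
- loupe_rest: Fixed grey and black rest, 200 x 90 mm: an 8 mm base plate and two black blocks 34 mm high, under the lens and under the last 28 mm of the handle, the latter with 5 mm lips 13 mm to each side of its middle line. Origin at bench height below the lens; handle end to -x. The handle is free between x = -28 and -114 mm.
- loupe: Loose loupe, about 90 g, lying level on its rest: dark round lens frame (68 mm across, 12 mm high) and orange square handle 16 x 16 mm reaching from the frame to 145 mm along -x. Origin at the centre of the frame's underside, x from handle to lens, z up.
- lens_center (a point): Centre of the lens, mid-height of the frame (6 mm above the loupe's origin); axes as the loupe's.
- loupe_grip (a point): Place to grip the loupe, near its centre of mass: middle of the handle's thickness, 66 mm from the lens centre along the loupe's -x, 8 mm above its underside; close the fingers along the loupe's y. Axes as the loupe's.
- red_bin: Bystander: red open plastic bin 100 x 160 x 60 mm.
- blue_bin: Bystander: blue open plastic bin 100 x 160 x 60 mm.
- black_tray: Bystander: flat black compartment tray 200 x 150 x 30 mm.
- tape_roll: Bystander: white roll of tape, 70 mm across, 40 mm high.
- bottle: Bystander: green plastic bottle, 64 mm across, 170 mm high.
- screwdriver: Bystander: screwdriver lying on the bench.
- heat_sink: Bystander: finned aluminium block 100 x 50 x 40 mm.
Things that resemble listed ones, but are neither listed nor needed, are in the scene too. Of the things like the loupe, leave any that is pink or turquoise; of the rest the larger one is meant.

How it is judged:
On the way, in this order (a step that is already met when the one before it is completed fails the run):
1. pointer lined up with the red mark and the knob let go (y of pointer in the frame of align_mark between -0.003 and 0.003 m and velocity of joint feed_knob between -0.05 and 0.05 rad/s and contact force between stage and the fingers below 0.1 N), for 0.2 s.
2. loupe lifted off its rest by the gripper (contact force between loupe and the fingers above 0.5 N and contact force between loupe and stage below 0.2 N and contact force between loupe and loupe_rest below 0.2 N and contact force between loupe and focal_mark below 0.2 N and contact force between loupe and red_mark below 0.2 N and height (world z) of loupe above 0.06 m), for 0.2 s.
At the end, for the whole second after the job is handed in: The loupe is held in the gripper and rests on nothing else, still (under 20 mm/s), level within 0.1 rad, lens centre within 10 mm sideways of the connector's centre and within 5 mm of the yellow collar's height; the pointer is within 3 mm of the red mark (y of pointer in the frame of align_mark between -0.003 and 0.003 m and contact force between loupe and the fingers above 0.5 N and contact force between loupe and stage below 0.2 N and contact force between loupe and loupe_rest below 0.2 N and contact force between loupe and focal_mark below 0.2 N and contact force between loupe and red_mark below 0.2 N and z of lens_center in the frame of focal_height between -0.005 and 0.005 m and horizontal distance between lens_center and part_top below 0.01 m and angle between loupe's own z axis and vertical below 0.1 rad and linear speed of loupe below 0.02 m/s and angular speed of loupe below 0.15 rad/s); the arm keeps its last pose, push and grip.
It fails at once if the carriage or board is pushed by the robot instead of moved by the knob (contact force between carriage and the arm above 1 N).
It fails at once if the carriage or board is pushed by the fingers (contact force between carriage and the fingers above 1 N).
It fails at once if the loupe touches the board or carriage (contact force between loupe and carriage above 0.5 N).
It fails at once if a bystander is moved by more than 20 mm (distance of any of red_bin, blue_bin, black_tray, tape_roll, bottle, screwdriver, heat_sink from where it was at the start of the episode above 0.02 m).
It also fails if it takes over 67 s, if anything falls off the work surface, if the arm or the gripper's body presses on something with over 40 N, if the wrist force passes 120 N, or if a joint passes its speed limit or range.

## Working session

There is one attempt and no reset: what is moved stays moved. The work goes in short steps, Python scripts to look and compute and a tool call to move; the robot and the scene stay as the last step left them, time stands still between calls to the robot, and variables do not carry over. Pictures are saved under pics/ and viewed, and the job is handed in when it is done.

Besides the shell and the picture viewer there is one more tool, called as a command line: name --argument value ..., lists and objects as JSON in quotes. step_arm: Moves the arm, as the interface text tells. Its arguments: {"type":"object","properties":{"plan":{"type":"array"},"fingers":{"type":"number"}},"required":["plan"]}

```bash
ls; mkdir -p pics
cat > h.py <<'E'
import numpy as np,cv2
from bench import telemetry, viewer, ticket, nets, ctrl
from scipy.spatial.transform import Rotation as R
def cal(n):
    c=viewer.get_calibration(n); return c
def rot(c):
    o=np.array(c["orientation"],float)
    return R.from_quat([o[1],o[2],o[3],o[0]]).as_matrix() if o.size==4 else o.reshape(3,3)
def proj(c,P):
    p=(np.atleast_2d(P)-np.array(c["origin"]))@rot(c)
    p=p*[1,-1,-1]
    return cv2.projectPoints(p.reshape(-1,1,3),np.zeros(3),np.zeros(3),np.array(c["K"],float),np.array(c["dist"],float))[0].reshape(-1,2)
def ray(c,uv):
    u=cv2.undistortPoints(np.array(uv,float).reshape(-1,1,2),np.array(c["K"],float),np.array(c["dist"],float)).reshape(-1,2)
    d=np.c_[u[:,0],-u[:,1],-np.ones(len(u))]@rot(c).T
    return np.array(c["origin"]),d
def atz(c,uv,z):
    o,d=ray(c,uv); t=(z-o[2])/d[:,2]; return o+d*t[:,None]
def save(im,name,crop=None,s=1):
    if crop: im=im[crop[1]:crop[3],crop[0]:crop[2]]
    im=cv2.resize(im,None,fx=s,fy=s,interpolation=cv2.INTER_CUBIC)
    cv2.imwrite("pics/"+name+".png",im[:,:,::-1])
E
python3 - <<'E'
from h import *
for n in ["side","top","wrist"]:
    c=cal(n); im=viewer.camera(n); save(im,n+"0"); np.save(n+"0.npy",im); print(n,c)
    
print(telemetry.get_obs(), ctrl.tip_reach)
E
```

```text
pics
side {'K': array([[459.54351347,   0.        , 276.99404343],
       [  0.        , 459.54351347, 210.13977536],
       [  0.        ,   0.        ,   1.        ]]), 'dist': array([0.01870917, 0.        , 0.        , 0.        , 0.        ]), 'origin': array([-0.09791688, -0.83227904,  1.04685119]), 'orientation': array([ 0.8709498 ,  0.38479957, -0.13067302, -0.27622509])}
top {'K': array([[489.11739038,   0.        , 275.91021644],
       [  0.        , 489.11739038, 205.06737215],
       [  0.        ,   0.        ,   1.        ]]), 'dist': array([-0.06297816,  0.        ,  0.        ,  0.        ,  0.        ]), 'origin': array([0.42935366, 0.00761514, 1.48483183]), 'orientation': array([ 0.71465655,  0.01672469, -0.03183683, -0.69855044])}
wrist {'K': array([[310.18127373,   0.        , 281.00196907],
       [  0.        , 310.18127373, 200.53864277],
       [  0.        ,   0.        ,   1.        ]]), 'dist': array([0.02122073, 0.        , 0.        , 0.        , 0.        ]), 'origin': array([0.09089455, 0.57381206, 0.37238696]), 'orientation': array([ 0.79377025, -0.12885216, -0.09372974,  0.58697585])}
{'time_s': 0.15, 'q': array([ 1.06668444e+00,  1.81362564e-01,  1.60777269e+00,  1.07837120e-05,
        1.35378568e+00, -2.06263394e-01]), 'dq': array([-0.00112078, -0.00141978, -0.00043611,  0.00058099, -0.00076205,
        0.00304988]), 'joint_efforts': array([ 2.62445410e-04, -4.45266044e+01, -3.51692140e+01, -3.80527517e-04,
        5.81599656e-03, -2.34246568e-05]), 'eef_pos': array([0.16848125, 0.54929599, 0.20619824]), 'eef_rot': array([ 2.72202989e-04,  8.04197042e-01,  5.94362412e-01, -6.05818384e-04]), 'wrist_force': array([ 0.21529114,  0.08765896, -0.50401138]), 'torque': array([-0.02713841, -0.04959985, -0.02183819]), 'opening': 0.9983058959769774} 0.008
```

View pics/top0.png

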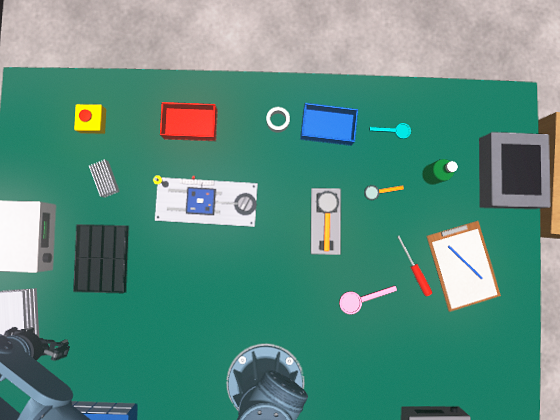

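View pics/side0.png

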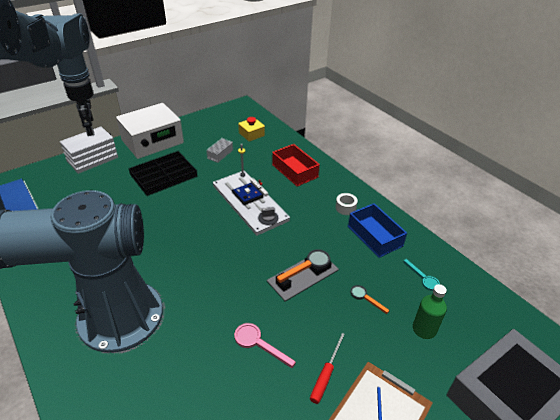

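View pics/wrist0.png

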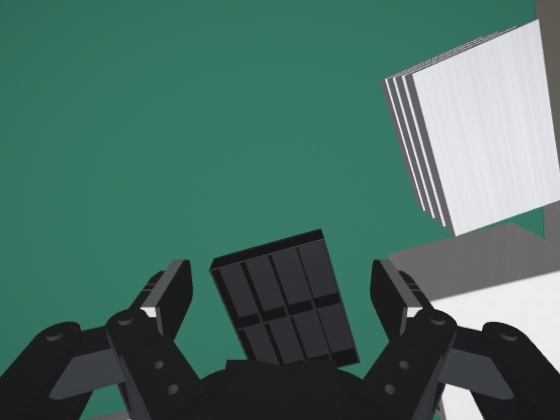

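The loupe candidates in the top view are:
- a grey lens with an orange handle on a rest at (327,205)
- a small one with an orange handle lying on the bench at (372,192)
- a pink one at (350,302)
- a turquoise one at (403,130)

By the description I choose the larger, the one on its rest. I'll check it in a close crop.

Run:
```python
from h import *
im=np.load("top0.npy"); save(im,"tc1",(145,165,275,235),6); save(im,"tc2",(300,175,420,265),6)
im=np.load("side0.npy"); save(im,"sc1",(205,135,300,240),6)
viewer.camera("top")
for t in ["stage","feed_knob","carriage","loupe","loupe_rest","focal_mark","red_mark","part_top","pointer"]:
    print(t,[(round(d["score"],2),[round(float(x),1) for x in d["extent"]]) for d in nets.boxes_of(t,"top")][:4])
```

```text
stage [(0.94, [153.1, 180.7, 257.9, 228.4])]
feed_knob [(0.58, [234.4, 196.3, 250.5, 213.1])]
carriage [(0.64, [186.2, 187.8, 213.6, 216.3])]
loupe [(0.9, [339.9, 286.6, 397.7, 314.5]), (0.85, [316.4, 188.0, 336.0, 252.1]), (0.82, [365.3, 188.1, 404.3, 200.7]), (0.54, [310.0, 187.6, 339.7, 254.0])]
loupe_rest [(0.6, [308.1, 189.0, 340.9, 254.5])]
focal_mark [(0.49, [151.3, 178.7, 162.7, 182.6])]
red_mark [(0.55, [398.8, 236.0, 432.5, 295.5]), (0.54, [153.2, 180.3, 255.9, 226.7])]
part_top [(0.56, [182.2, 185.6, 217.0, 214.7])]
pointer [(0.83, [182.2, 185.5, 214.0, 216.8])]
```

View pics/tc1.png

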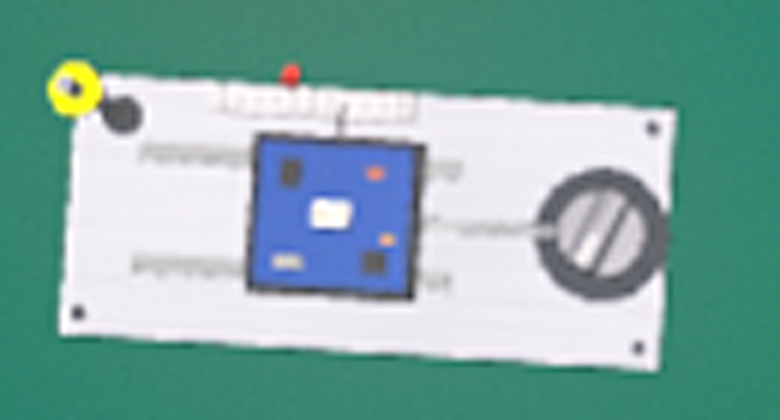

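View pics/tc2.png

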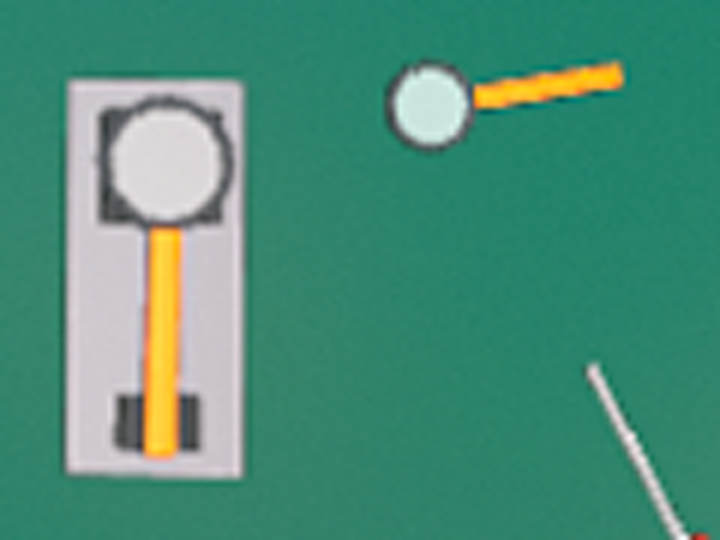

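View pics/sc1.png

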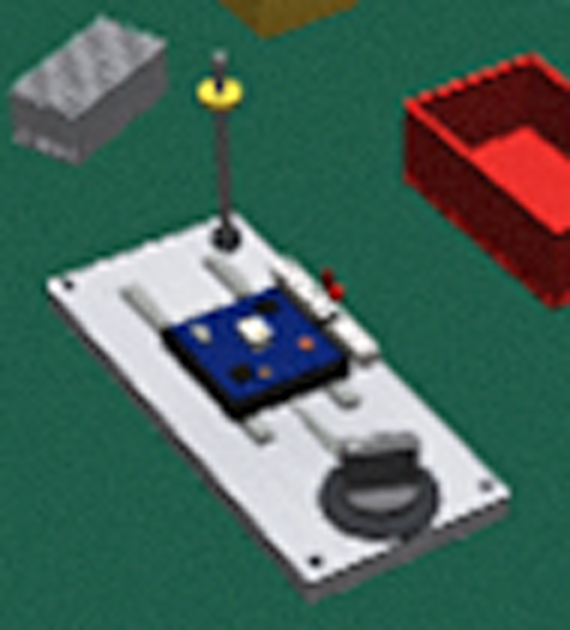

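The crop confirms it: the loupe on the rest at (327,205) is clearly larger than the small one on the bench. Next I fit the stage and loupe poses.

Run:
```python
from h import *
c=cal("top"); s=cal("side")
f=lambda u,v:(u/6+145-.42,v/6+165-.42)
g=lambda u,v:(u/6+205-.42,v/6+135-.42)
from scipy.optimize import least_squares
P=[(.065,-.15,.02),(-.065,-.15,.02),(-.065,.15,.02)]
T=[f(675,110),f(658,368),f(60,333)]
S=[g(510,495),g(305,585),g(48,285)]
def W(p,Q):
    Q=np.array(Q); C,Sn=np.cos(p[2]),np.sin(p[2])
    return np.c_[p[0]+C*Q[:,0]-Sn*Q[:,1],p[1]+Sn*Q[:,0]+C*Q[:,1],Q[:,2]]
res=lambda p,a=1,b=1:np.r_[a*(proj(c,W(p,P))-T).ravel(),b*(proj(s,W(p,P))-S).ravel()]
for a,b in [(1,1),(1,0),(0,1)]:
    r=least_squares(lambda p:res(p,a,b),[.5,.2,0]); print(r.x,np.round(res(r.x),1))
p=least_squares(res,[.5,.2,0]).x
print("knob",W(p,[(0,-.118,.064)]))
def st(w):
    w=w-np.r_[p[:2],0]; C,Sn=np.cos(p[2]),np.sin(p[2]); return np.c_[C*w[:,0]+Sn*w[:,1],-Sn*w[:,0]+C*w[:,1]]
print("ptr",st(atz(c,[f(340,112)],.035)),"mark top",st(atz(c,[f(291,75)],.045)),"conn",st(atz(c,[f(331,214)],.0505)),"knob",st(atz(c,[f(603,234)],.06)))
print(atz(c,[f(580,265),f(600,233)],.064))
# collar triangulate
o1,d1=ray(c,[f(74,90)]);o2,d2=ray(s,[g(219,94)])
A=np.c_[d1[0],-d2[0]];t=np.linalg.lstsq(A,o2-o1,rcond=None)[0];print("collar",o1+d1[0]*t[0],o2+d2[0]*t[1],st((o1+d1[0]*t[0])[None]))
h=lambda u,v:(u/6+300-.42,v/6+175-.42)
print("lens",atz(c,[h(167,160)],.046),"handle end",atz(c,[h(161,456)],.05),atz(c,[h(163,232)],.05))
```

```text
[ 0.53526019  0.18741457 -0.0405881 ] [ 0.2  0.6  0.2  0.8 -0.2  0.2  0.5 -0.6  0.8 -0.6 -0.1 -0.6]
[ 0.53657892  0.18778237 -0.03572351] [-0.  -0.1  0.2  0.1 -0.2 -0.   0.8 -0.9  1.4 -0.9  0.1 -0.7]
[ 0.53294786  0.18565918 -0.04799413] [ 0.9  1.8  0.6  1.9  0.2  0.6  0.   0.2  0.1  0.  -0.2 -0.3]
knob [[0.53047211 0.06951175 0.064     ]]
ptr [[0.05342908 0.01607394]] mark top [[0.06912552 0.04015632]] conn [[0.00145767 0.01464047]] knob [[-0.00045398 -0.11925529]]
[[0.51436819 0.0788438  0.064     ]
 [0.53013683 0.06957194 0.064     ]]
collar [0.58655478 0.31311257 0.12679119] [0.58511272 0.31399768 0.12682337] [[0.04615191 0.12767586]]
lens [[ 0.54362793 -0.17425454  0.046     ]] handle end [[ 0.39816082 -0.17303632  0.05      ]] [[ 0.50780479 -0.17230449  0.05      ]]
```

```bash
cat >> h.py <<'E'
def tool():
    o=telemetry.get_obs(); q=np.array(o["eef_rot"]); return np.array(o["eef_pos"]),R.from_quat([q[1],q[2],q[3],q[0]]),o
def down(h):
    h=np.radians(h); return R.from_matrix(np.array([[np.cos(h),np.sin(h),0],[np.sin(h),-np.cos(h),0],[0,0,-1.]]))
def go(pos,h):
    p,r,o=tool(); d=r.inv().apply(np.array(pos)-p); rv=(r.inv()*down(h)).as_rotvec(degrees=True)
    print("shift",np.round(d,4),"turn",np.round(rv,1),"q",np.round(o["q"],2),"t",o["time_s"])
E
python3 - <<'E'
from h import *
p,r,o=tool(); c=cal("wrist")
po=r.inv().apply(c["origin"]-p); ro=r.inv()*R.from_matrix(rot(c)); np.save("po.npy",po); np.save("ro.npy",ro.as_quat())
print(po, ro.as_matrix().round(3))
pts=np.array([[.5305,.0695,.064],[.596,.20,.035],[.606,.227,.045],[.585,.3135,.127],[.536,.2,.05]])
for pos,h in [((.53,.08,.2),-15),((.53,.08,.2),-5),((.53,.10,.22),-2),((.58,.10,.22),-2)]:
    k=dict(c); k["origin"]=np.array(pos)+down(h).apply(po); k["orientation"]=(down(h)*ro).as_matrix()
    print(pos,h,proj(k,pts).round(0).tolist())
go((.53,.08,.22),-5)
E
```

```text
[ 0.00051569 -0.08138966 -0.16627253] [[ 1.    -0.     0.001]
 [-0.    -0.949 -0.315]
 [ 0.001  0.315 -0.949]]
(0.53, 0.08, 0.2) -15 [[284.0, 192.0], [315.0, 40.0], [320.0, 2.0], [267.0, -208.0], [253.0, 56.0]]
(0.53, 0.08, 0.2) -5 [[282.0, 193.0], [338.0, 49.0], [350.0, 13.0], [343.0, -202.0], [276.0, 53.0]]
(0.53, 0.1, 0.22) -2 [[282.0, 205.0], [340.0, 76.0], [353.0, 46.0], [355.0, -124.0], [283.0, 78.0]]
(0.58, 0.1, 0.22) -2 [[237.0, 206.0], [293.0, 78.0], [303.0, 48.0], [277.0, -120.0], [234.0, 79.0]]
shift [-0.343   0.4832 -0.0131] turn [-0.   0.  77.9] q [ 1.07  0.18  1.61  0.    1.35 -0.21] t 0.65
```

Run:
```python
from h import *
go((.57,.17,.25),-2)
```

```text
shift [-0.2452  0.4951 -0.0431] turn [-0.   0.  74.9] q [ 1.07  0.18  1.61  0.    1.35 -0.21] t 0.65
```

step_arm --plan '[[[-0.022, 0.044, -0.01], [0, 0, 7]], [[-0.044, 0.088, -0.02], [0, 0, 14]], [[-0.066, 0.132, -0.03], [0, 0, 21]], [[-0.088, 0.176, -0.04], [0, 0, 28]], [[-0.11, 0.22, -0.043], [0, 0, 35]]]' --fingers 50

```text
time_s: 1.15
eef_pos: [0.3482, 0.379, 0.2514]
eef_rot: [-0.0, 0.946, 0.323, 0.001]
wrist_force: [0.7, -0.3, 1.0]
opening: 0.501
```

Run:
```python
from h import *
go((.57,.17,.25),-2)
```

```text
shift [0.0477 0.301  0.0016] turn [-0.  -0.1 39.7] q [ 0.6   0.01  1.71  0.    1.43 -0.06] t 1.15
```

step_arm --plan '[[[0.008, 0.049, 0], [0, 0, 8]], [[0.015, 0.098, 0], [0, 0, 16]], [[0.023, 0.147, 0], [0, 0, 24]], [[0.031, 0.196, 0], [0, 0, 32]], [[0.039, 0.245, 0], [0, 0, 39.5]]]'

```text
time_s: 1.65
eef_pos: [0.5294, 0.2091, 0.2501]
eef_rot: [-0.0, 1.0, -0.017, 0.0]
wrist_force: [1.3, 0.7, 0.5]
opening: 0.503
```

Run:
```python
from h import *
go((.57,.17,.25),-2)
```

```text
shift [0.0419 0.0378 0.0002] turn [-0.  -0.   0.1] q [0.17 0.13 1.57 0.   1.43 0.2 ] t 1.65
```

step_arm --plan '[[[0.03, 0.03, 0], [0, 0, 0]], [[0.042, 0.038, 0], [0, 0, 0]], [[0.042, 0.038, 0], [0, 0, 0]], [[0.042, 0.038, 0], [0, 0, 0]]]'

```text
time_s: 2.05
eef_pos: [0.5683, 0.1724, 0.2496]
eef_rot: [-0.0, 1.0, -0.014, -0.001]
wrist_force: [0.1, 1.1, 0.6]
opening: 0.497
```

Run:
```python
from h import *
c=cal("wrist"); im=viewer.camera("wrist"); np.save("w1.npy",im); import pickle; pickle.dump(c,open("w1.pkl","wb")); save(im,"w1",s=1.4)
print(tool()[:1], c["origin"])
for t in ["stage","feed_knob","carriage","focal_mark","red_mark"]:
    print(t,[(round(d["score"],2),[round(float(x),1) for x in d["extent"]]) for d in nets.boxes_of(t,"wrist")][:2])
```

```text
(array([0.56801995, 0.17286443, 0.24976116]),) [0.57005464 0.25355552 0.41594719]
stage [(0.75, [197.7, 0.6, 314.6, 258.1])]
feed_knob [(0.65, [236.1, 223.0, 272.5, 257.9])]
carriage [(0.85, [219.9, 102.4, 291.0, 176.8])]
focal_mark [(0.92, [285.1, 2.3, 312.4, 32.5])]
red_mark [(0.51, [309.4, 113.6, 318.5, 120.5])]
```

View pics/w1.png

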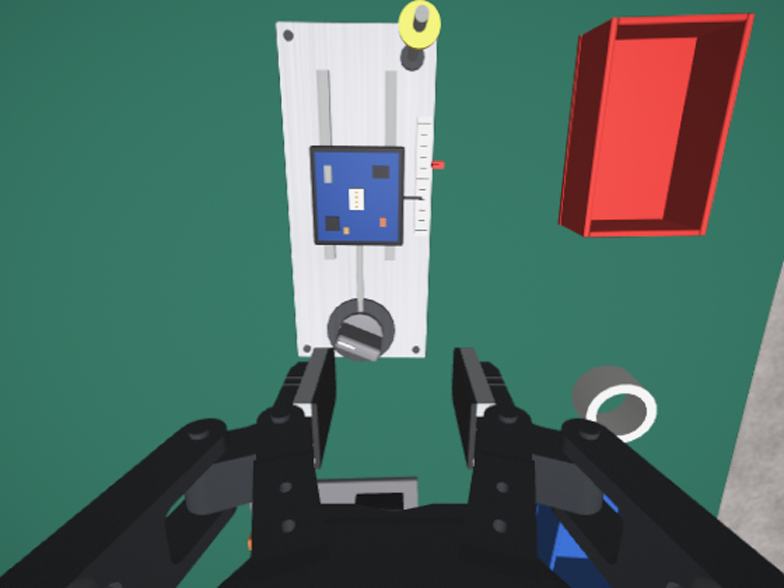

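Run:
```python
from h import *
im=np.load("w1.npy"); save(im,"w1a",(190,0,320,100),6); save(im,"w1b",(190,90,325,180),5.9);save(im,"w1c",(190,180,320,270),6)
```

```text
(no output)
```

View pics/w1a.png

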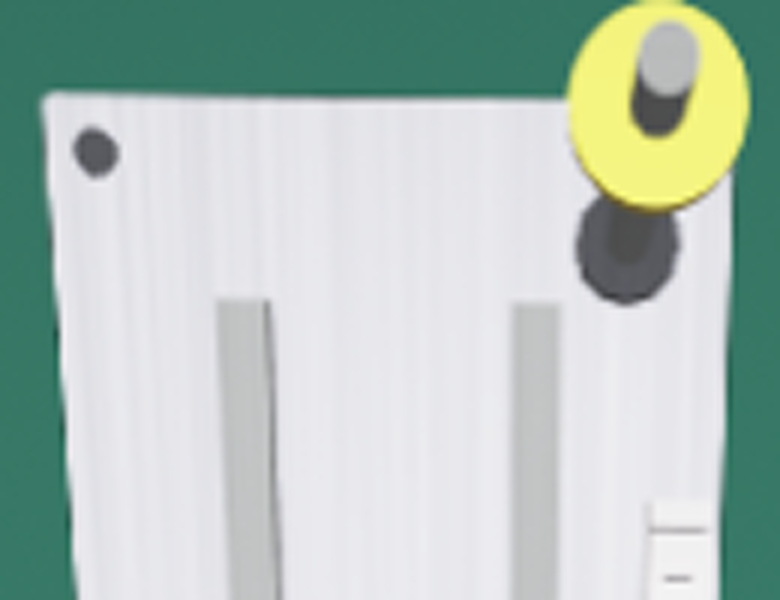

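View pics/w1b.png

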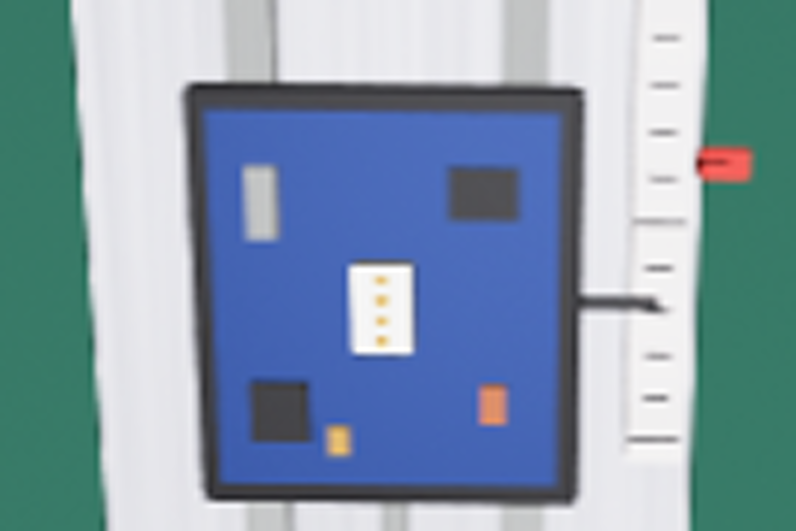

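View pics/w1c.png

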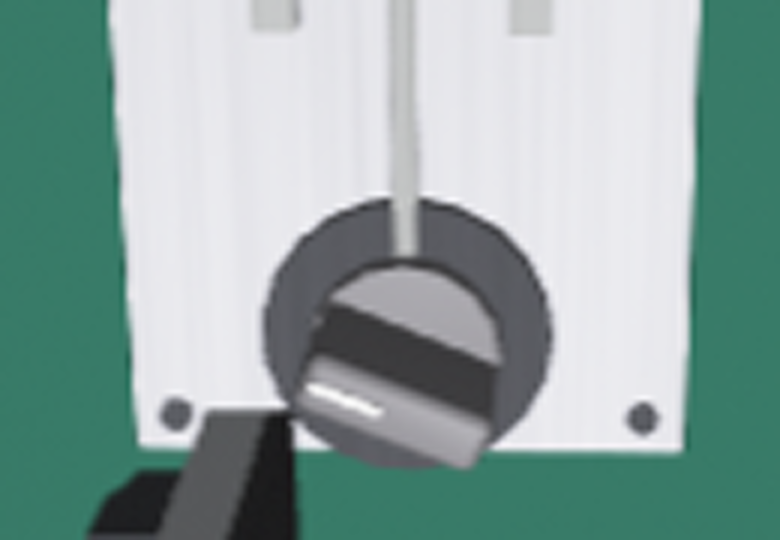

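Run:
```python
from h import *
import pickle; c=pickle.load(open("w1.pkl","rb"))
from scipy.optimize import least_squares
a=lambda u,v:(u/6+190-.42,v/6+0-.42)
b=lambda u,v:(u/5.9+190-.42,v/5.9+90-.42)
k=lambda u,v:(u/6+190-.42,v/6+180-.42)
P=[(-.065,.15,.02),(-.065,-.15,.02),(.065,-.15,.02)]
T=[a(43,93),k(138,447),k(683,451)]
def W(p,Q):
    Q=np.array(Q); C,Sn=np.cos(p[2]),np.sin(p[2])
    return np.c_[p[0]+C*Q[:,0]-Sn*Q[:,1],p[1]+Sn*Q[:,0]+C*Q[:,1],Q[:,2]]
res=lambda p:(proj(c,W(p,P))-T).ravel()
r=least_squares(res,[.5,.2,0]);p=r.x;print(p,np.round(res(p),1)); np.save("stage.npy",p)
def st(w):
    w=w-np.r_[p[:2],0]; C,Sn=np.cos(p[2]),np.sin(p[2]); return np.c_[C*w[:,0]+Sn*w[:,1],-Sn*w[:,0]+C*w[:,1]].round(4)
print("ptr",st(atz(c,[b(658,303)],.035)),"conn",st(atz(c,[b(381,308)],.0505)),"knob",st(atz(c,[k(397,410)],.064)))
print("mark proj y=.04 z .02..: ", [proj(c,W(p,[(.0675,y,z)])).round(1).tolist() for y in(.035,.04,.045) for z in (.02,.045)], b(700,162),b(751,163))
w=atz(c,[k(318,352),k(497,427),k(468,468),k(299,403)],.064);print(w, st(w), "kyaw",np.degrees(np.arctan2(*( (w[1]-w[0]+w[2]-w[3])[[1,0]]))))
print("collar",atz(c,[a(659,105)],.127),"collar expected",W(p,[(.045,.125,.127)]), "dia", np.linalg.norm(np.diff(atz(c,[a(568,105),a(750,105)],.130),axis=0)),np.linalg.norm(np.diff(atz(c,[a(568,105),a(750,105)],.120),axis=0)))
print("knob",W(p,[(0,-.118,.064)]))
# mark y: use different heights
for z in (.03,.04,.05): print(z, st(atz(c,[b(702,163),b(750,164)],z)))
# post base
print("post base",st(atz(c,[a(626,245)],.022)),"post top",st(atz(c,[a(668,58)],.155)))
```

```text
[ 0.53751658  0.19109061 -0.03842186] [-0.3 -0.9 -0.   0.7  0.3  0.9]
ptr [[0.0551 0.0141]] conn [[-0.0007  0.0145]] knob [[ 0.0004 -0.1161]]
mark proj y=.04 z .02..:  [[[310.9, 122.4]], [[312.9, 124.0]], [[311.1, 118.2]], [[313.1, 119.5]], [[311.3, 114.0]], [[313.3, 115.1]]] (308.22406779661014, 117.03762711864407) (316.8681355932203, 117.20711864406779)
[[0.51773011 0.08888607 0.064     ]
 [0.55422987 0.07057676 0.064     ]
 [0.54774273 0.06108755 0.064     ]
 [0.51299256 0.07730027 0.064     ]] [[-0.0158 -0.1029]
 [ 0.0213 -0.1198]
 [ 0.0152 -0.1295]
 [-0.0201 -0.1146]] kyaw -25.851121605289258
collar [[0.58669332 0.31502761 0.127     ]] collar expected [[0.58728492 0.3142698  0.127     ]] dia 0.024476352699370974 0.025332327273712433
knob [[0.53298392 0.0731777  0.064     ]]
0.03 [[0.0634 0.0417]
 [0.0732 0.0416]]
0.04 [[0.0626 0.0423]
 [0.0721 0.0422]]
0.05 [[0.0617 0.0428]
 [0.071  0.0428]]
post base [[0.044  0.1251]] post top [[0.0439 0.1247]]
```

Run:
```python
from h import *
go((.5325,.073,.11),62)
```

```text
shift [-0.0334  0.1006  0.1402] turn [  0.   -0.  -63.5] q [0.1  0.19 1.51 0.   1.44 0.12] t 2.35
```

step_arm --plan '[[[-0.008, 0.025, 0.03], [0, 0, -8]], [[-0.016, 0.05, 0.06], [0, 0, -16]], [[-0.024, 0.075, 0.09], [0, 0, -24]], [[-0.0334, 0.1006, 0.12], [0, 0, -32]], [[-0.0334, 0.1006, 0.14], [0, 0, -40]]]'

```text
time_s: 2.85
eef_pos: [0.5306, 0.0703, 0.1078]
eef_rot: [-0.0, 0.944, 0.331, -0.001]
wrist_force: [0.2, 0.4, -0.0]
opening: 0.503
```

step_arm --plan '[[[0, 0, 0], [0, 0, -8]], [[0, 0, 0], [0, 0, -16]], [[0, 0, 0], [0, 0, -23.5]], [[0, 0, 0], [0, 0, -23.5]], [[0, 0, 0], [0, 0, -23.5]]]'

```text
time_s: 3.35
eef_pos: [0.5329, 0.0724, 0.1101]
eef_rot: [0.0, 0.858, 0.513, 0.0]
wrist_force: [0.4, -0.3, 0.3]
opening: 0.499
```

Run:
```python
from h import *
im=viewer.camera("wrist");c=cal("wrist"); save(im,"w2",(100,100,460,420),2.1); np.save("w2.npy",im)
go((.5325,.073,.046),62)
print(proj(c,[(.5325,.073,.064)]),tool()[0])
```

```text
shift [ 0.0004 -0.0007  0.0641] turn [ 0.  -0.  -0.2] q [-0.09  0.21  1.79 -0.    1.15 -1.16] t 3.4
[[281.29919063 213.92235889]] [0.53288427 0.07231853 0.11007407]
```

View pics/w2.png

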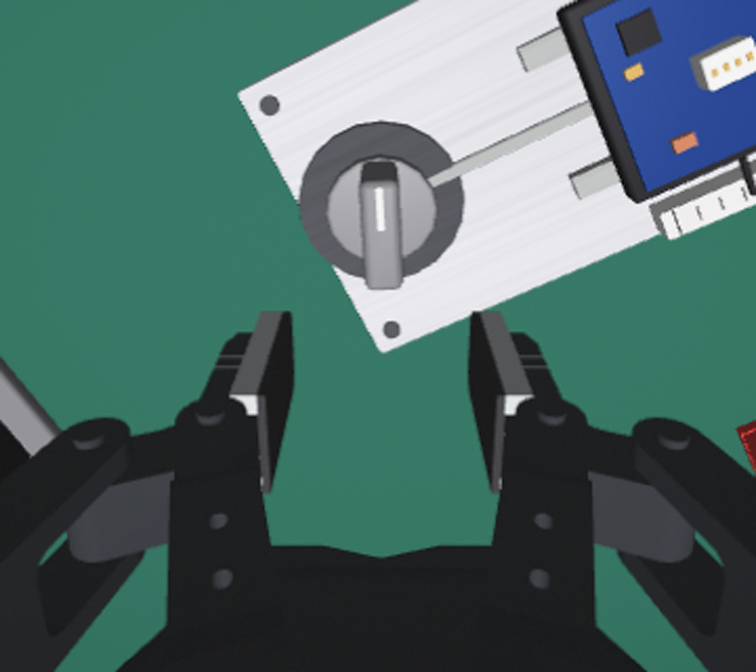

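The knob bar sits upright midway between the open fingers, at about (281,210) in the full picture. Now I descend and grip.

step_arm --plan '[[[0, -0.002, 0.03], [0, 0, 0]], [[0, -0.002, 0.055], [0, 0, 0]], [[0, -0.002, 0.064], [0, 0, 0]], [[0, -0.002, 0.064], [0, 0, 0]]]'

```text
time_s: 3.8
eef_pos: [0.5299, 0.0731, 0.0447]
eef_rot: [-0.001, 0.858, 0.514, -0.001]
wrist_force: [0.7, 0.5, -0.1]
opening: 0.5
```

step_arm --plan '[[[0, 0, 0], [0, 0, 0]], [[0, 0, 0], [0, 0, 0]], [[0, 0, 0], [0, 0, 0]], [[0, 0, 0], [0, 0, 0]]]' --fingers 0

```text
time_s: 4.2
eef_pos: [0.5318, 0.0729, 0.0467]
eef_rot: [0.0, 0.857, 0.515, 0.001]
wrist_force: [0.0, -0.2, -0.4]
opening: 0.0
```

Run:
```python
from h import *
im=viewer.camera("wrist"); save(im,"w3",(100,100,460,420),2.1)
im=viewer.camera("side"); save(im,"s3",(150,80,350,260),4); print(tool())
```

```text
(array([0.5314287 , 0.07293176, 0.04633772]), Rotation.from_matrix(array([[ 4.70521216e-01,  8.82388336e-01,  7.81150496e-04],
                            [ 8.82388628e-01, -4.70521312e-01, -6.72507932e-05],
                            [ 3.08206641e-04,  7.20921239e-04, -9.99999693e-01]])), {'time_s': 4.3, 'q': array([-8.50272363e-02,  3.00219542e-01,  1.82197117e+00, -7.85514733e-07,
        1.01861790e+00, -1.16594164e+00]), 'dq': array([-0.00081882,  0.00234075,  0.00170975,  0.00083534,  0.0011133 ,
        0.00060416]), 'joint_efforts': array([ 1.15140706e-04, -4.39953160e+01, -2.86703253e+01, -3.51256504e-04,
       -5.12451617e-03,  1.55632155e-03]), 'eef_pos': array([0.5314287 , 0.07293176, 0.04633772]), 'eef_rot': array([2.29794905e-04, 8.57473355e-01, 5.14528222e-01, 3.17606702e-04]), 'wrist_force': array([ 0.16156301, -0.07129163,  0.40660653]), 'torque': array([-0.02315341, -0.0118039 ,  0.001784  ]), 'opening': -0.0044351103312056505})
```

View pics/w3.png

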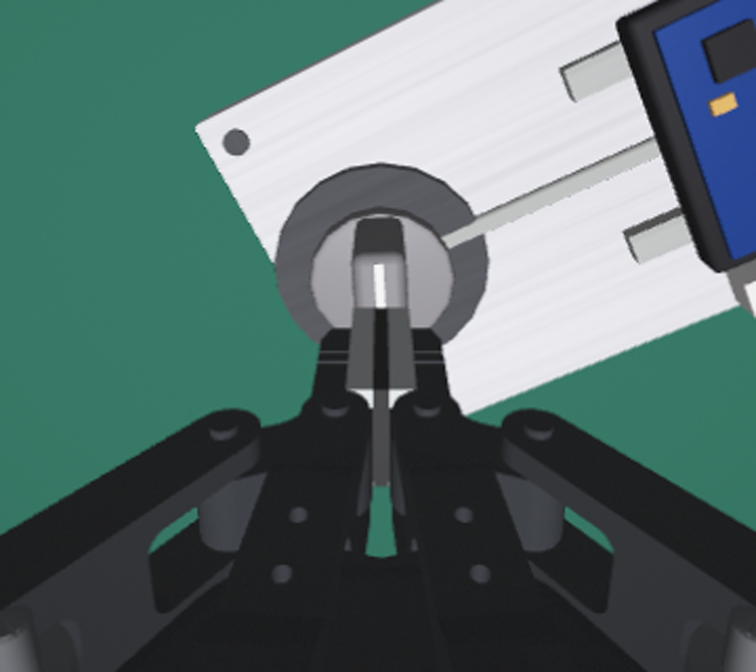

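View pics/s3.png

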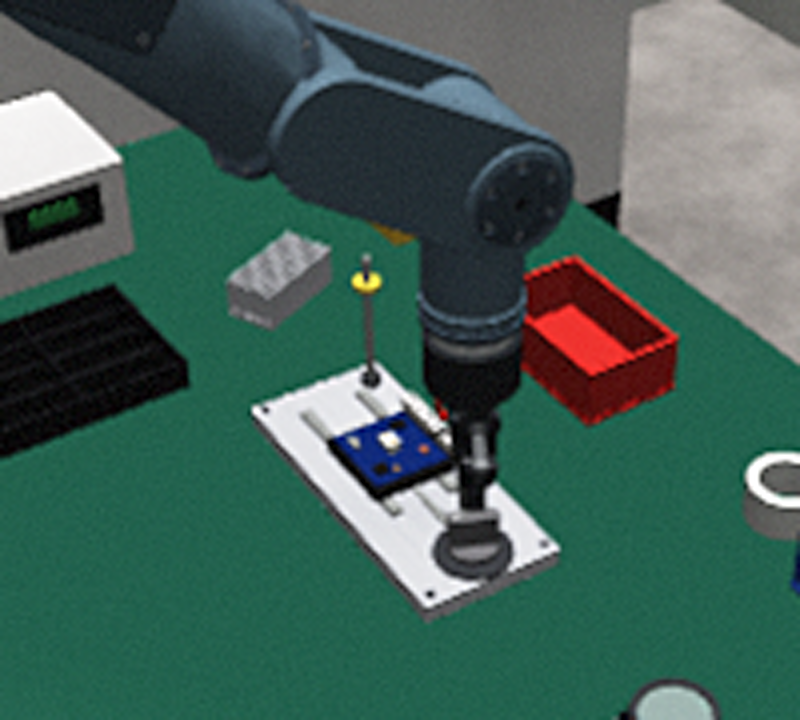

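Run:
```python
from h import *
print(ctrl.tip_reach,[x for x in dir(ctrl) if x[0]!='_'])
s=cal("side");w=cal("wrist");p,r,o=tool()
for z in (.038,.046,.064,.075): print(z,((proj(s,[(p[0],p[1],z)])-[150,80])*4).round(), ((proj(w,[(p[0],p[1],z)])-100)*2.1).round(),((proj(w,[r.apply([0,-.011,0])+[p[0],p[1],z]])-100)*2.1).round())
print(((proj(s,[(.5325,.073,.064)])-[150,80])*4).round())
im=viewer.camera("top"); save(im,"t3",(180,160,290,240),7)
im=viewer.camera("side"); save(im,"s4",(240,170,300,230),10)
```

```text
0.008 ['MotionError', 'tip_reach']
0.038 [[471. 533.]] [[379. 287.]] [[379. 252.]]
0.046 [[471. 526.]] [[379. 299.]] [[379. 263.]]
0.064 [[471. 510.]] [[379. 330.]] [[379. 291.]]
0.075 [[471. 499.]] [[379. 353.]] [[379. 312.]]
[[472. 509.]]
```

View pics/s4.png

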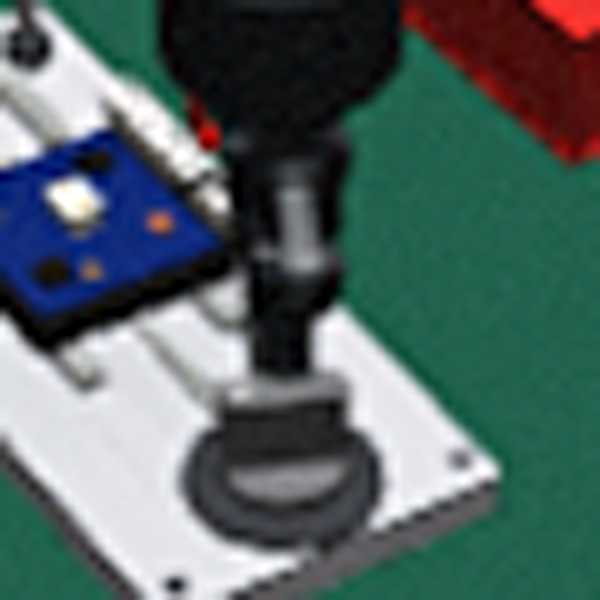

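View pics/t3.png

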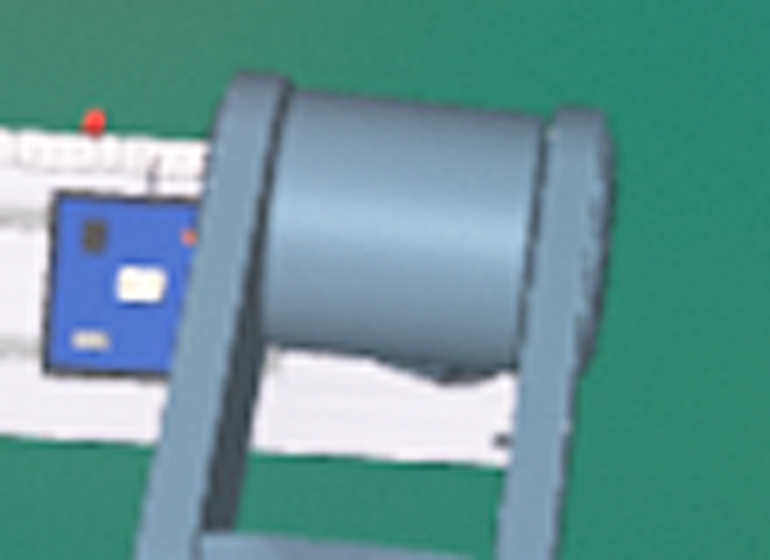

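The fingers closed fully. In the wrist view the shut tips hide the bar from crop row 308, which puts them at z≈0.073 instead of 0.038. The side view also shows them ending above the bar. The real tips therefore stand about 35 mm further back than `tip_reach` says, so I open, go 32 mm lower and check again.

step_arm --plan '[[[0, 0, 0], [0, 0, 0]], [[0, 0, 0], [0, 0, 0]], [[0, 0, 0.01], [0, 0, 0]], [[0, 0, 0.02], [0, 0, 0]], [[0, 0, 0.02], [0, 0, 0]]]' --fingers 50

```text
time_s: 4.9
eef_pos: [0.5293, 0.0731, 0.0236]
eef_rot: [-0.001, 0.857, 0.515, -0.002]
wrist_force: [-0.3, -0.2, 1.0]
opening: 0.5
```

step_arm --plan '[[[0, 0, 0.006], [0, 0, 0]], [[0, 0, 0.012], [0, 0, 0]], [[0, 0, 0.012], [0, 0, 0]]]'

```text
time_s: 5.2
eef_pos: [0.5303, 0.073, 0.0128]
eef_rot: [-0.001, 0.857, 0.515, -0.001]
wrist_force: [0.1, -0.3, -0.3]
opening: 0.501
```

Run:
```python
from h import *
im=viewer.camera("wrist"); save(im,"w5",(100,100,460,420),2.1); 
im=viewer.camera("side"); save(im,"s5",(240,170,300,230),10)
```

```text
(no output)
```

View pics/w5.png

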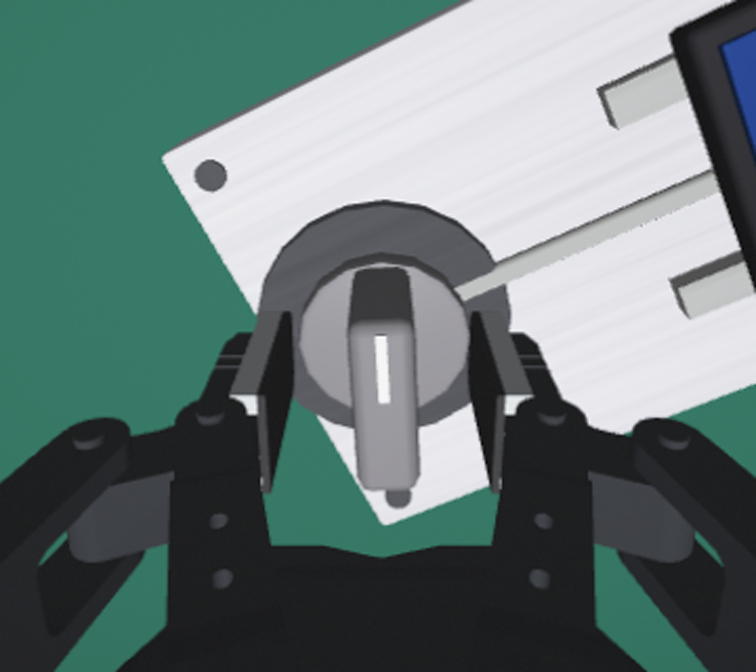

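View pics/s5.png

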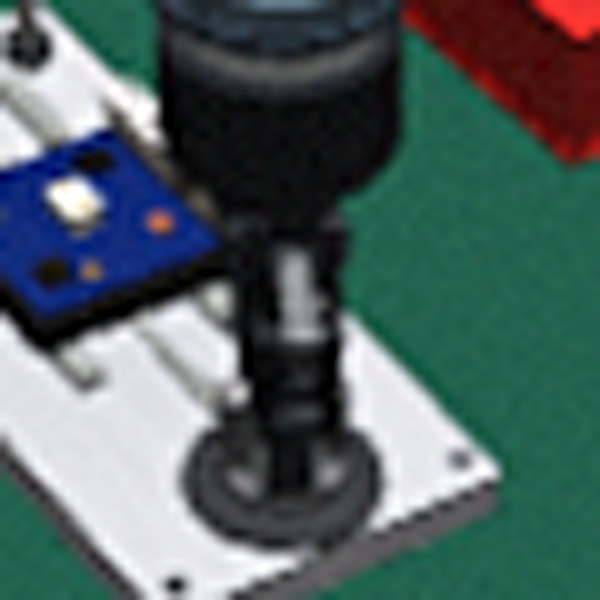

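The bar now stands between the pads, so I close.

step_arm --plan '[[[0, 0, 0], [0, 0, 0]], [[0, 0, 0], [0, 0, 0]], [[0, 0, 0], [0, 0, 0]], [[0, 0, 0], [0, 0, 0]]]' --fingers 0

```text
time_s: 5.7
eef_pos: [0.5318, 0.0732, 0.0144]
eef_rot: [0.0, 0.857, 0.515, 0.001]
wrist_force: [1.2, 1.5, 2.4]
opening: 0.149
```

Gripped: the opening stopped at 0.149. Now I turn clockwise.

step_arm --plan '[[[0, 0, 0], [0, 0, 8]], [[0, 0, 0], [0, 0, 16]], [[0, 0, 0], [0, 0, 24]], [[0, 0, 0], [0, 0, 32]], [[0, 0, 0], [0, 0, 40]]]'

```text
time_s: 6.2
eef_pos: [0.5324, 0.0736, 0.0144]
eef_rot: [-0.0, 0.982, 0.187, 0.001]
wrist_force: [4.4, 5.3, -2.0]
opening: 0.152
```

step_arm --plan '[[[0, 0, 0], [0, 0, 8]], [[0, 0, 0], [0, 0, 16]], [[0, 0, 0], [0, 0, 24]], [[0, 0, 0], [0, 0, 32]], [[0, 0, 0], [0, 0, 40]]]'

```text
time_s: 6.7
eef_pos: [0.5331, 0.0737, 0.0144]
eef_rot: [-0.001, 0.987, -0.16, 0.002]
wrist_force: [7.5, 5.2, -2.7]
opening: 0.152
```

step_arm --plan '[[[0, 0, 0], [0, 0, 8]], [[0, 0, 0], [0, 0, 16]], [[0, 0, 0], [0, 0, 24]], [[0, 0, 0], [0, 0, 32]], [[0, 0, 0], [0, 0, 40]]]'

```text
time_s: 7.2
eef_pos: [0.5337, 0.0733, 0.0145]
eef_rot: [-0.002, 0.873, -0.488, 0.002]
wrist_force: [10.0, 3.1, -5.5]
opening: 0.152
```

step_arm --plan '[[[0, 0, 0], [0, 0, 8]], [[0, 0, 0], [0, 0, 16]], [[0, 0, 0], [0, 0, 20]], [[0, 0, 0], [0, 0, 20]], [[0, 0, 0], [0, 0, 20]]]'

```text
time_s: 7.7
eef_pos: [0.5339, 0.0729, 0.0145]
eef_rot: [-0.002, 0.777, -0.63, 0.002]
wrist_force: [9.2, 2.3, -5.5]
opening: 0.153
```

Run:
```python
from h import *
im=viewer.camera("top"); save(im,"t6",(150,165,240,225),8.8); np.save("t6.npy",im)
im=viewer.camera("side"); save(im,"s6",(205,150,285,220),8); np.save("s6.npy",im)
print(tool()[0],telemetry.get_obs()["q"])
```

```text
[0.53383737 0.07293591 0.01445411] [-8.50328430e-02  3.55722738e-01  1.82936926e+00  7.56630694e-04
  9.50835426e-01  1.27748963e+00]
```

View pics/t6.png

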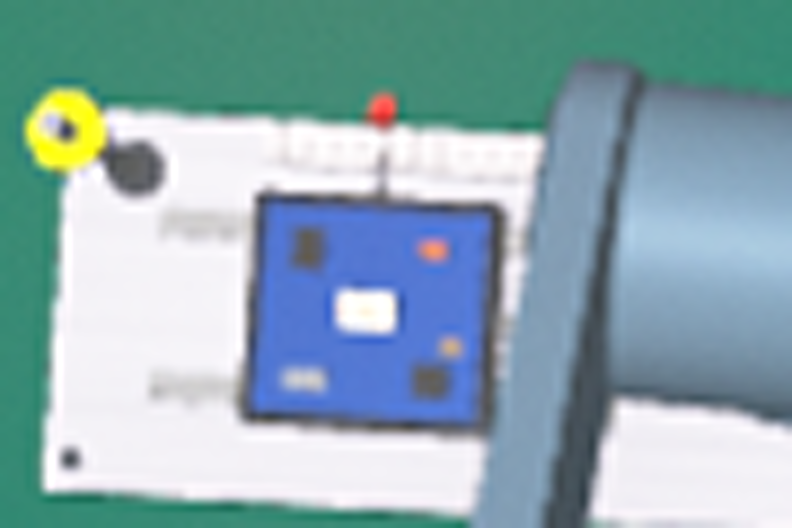

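View pics/s6.png

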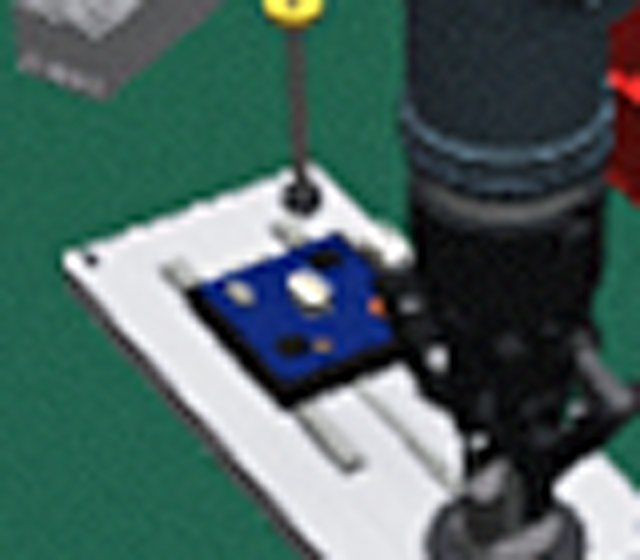

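step_arm --plan '[[[0, 0, 0], [0, 0, 5]], [[0, 0, 0], [0, 0, 5]]]'

```text
time_s: 8.0
eef_pos: [0.5339, 0.0728, 0.0145]
eef_rot: [-0.002, 0.748, -0.664, 0.002]
wrist_force: [8.4, 1.7, -5.7]
opening: 0.15
```

step_arm --plan '[[[0, 0, 0], [0, 0, 0]], [[0, 0, 0], [0, 0, 0]], [[0, 0, -0.03], [0, 0, 0]], [[0, 0, -0.08], [0, 0, 0]], [[0, 0, -0.13], [0, 0, 0]]]' --fingers 45

```text
time_s: 8.5
eef_pos: [0.5296, 0.0729, 0.1443]
eef_rot: [0.001, 0.749, -0.663, -0.001]
wrist_force: [1.0, -0.1, -0.8]
opening: 0.452
```

Run:
```python
from h import *
import pickle; c=pickle.load(open("w1.pkl","rb"))
go((.597,.155,.17),-2)
go((.597,.155,.21),-2)
```

```text
shift [-0.0734 -0.0768 -0.0259] turn [  0.1   0.2 -81.1] q [-0.09  0.16  1.76 -0.    1.22  1.36] t 8.5
shift [-0.0734 -0.0766 -0.0659] turn [  0.1   0.2 -81.1] q [-0.09  0.16  1.76 -0.    1.22  1.36] t 8.5
```

step_arm --plan '[[[0, 0, -0.02], [0, 0, -8.5]], [[-0.02, -0.02, -0.03], [0, 0, -17]], [[-0.045, -0.045, -0.03], [0, 0, -25.5]], [[-0.07, -0.07, -0.03], [0, 0, -34]], [[-0.073, -0.077, -0.03], [0, 0, -42.5]]]'

```text
time_s: 9.0
eef_pos: [0.5997, 0.1573, 0.1739]
eef_rot: [-0.0, 0.939, -0.343, 0.0]
wrist_force: [0.7, 0.1, 0.1]
opening: 0.447
```

step_arm --plan '[[[0, 0, 0], [0, 0, -8.5]], [[0, 0, 0], [0, 0, -17]], [[0, 0, 0], [0, 0, -25.5]], [[0, 0, 0], [0, 0, -34]], [[0, 0, 0], [0, 0, -38.5]]]'

```text
time_s: 9.5
eef_pos: [0.5982, 0.1546, 0.1735]
eef_rot: [0.0, 1.0, -0.015, -0.001]
wrist_force: [0.7, -0.1, -0.1]
opening: 0.451
```

step_arm --plan '[[[0, 0, 0], [0, 0, 0]], [[0, 0, 0], [0, 0, 0]], [[0, 0, 0], [0, 0, 0]]]'

```text
time_s: 9.8
eef_pos: [0.5985, 0.1547, 0.1738]
eef_rot: [0.0, 1.0, -0.019, -0.0]
wrist_force: [-0.8, -0.5, 0.3]
opening: 0.448
```

Run:
```python
from h import *
c=cal("wrist"); im=viewer.camera("wrist"); np.save("w7.npy",im); import pickle; pickle.dump(c,open("w7.pkl","wb")); save(im,"w7")
print(tool()[0],c["origin"])
save(im,"w7b",(250,60,350,160),7.5)
```

```text
[0.59859828 0.15467428 0.17379739] [0.60103362 0.23592689 0.34005469]
```

View pics/w7.png

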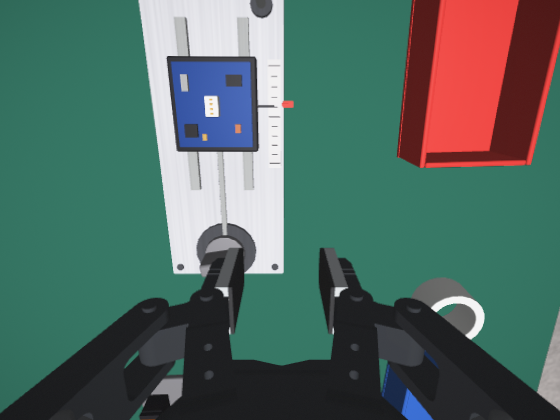

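View pics/w7b.png

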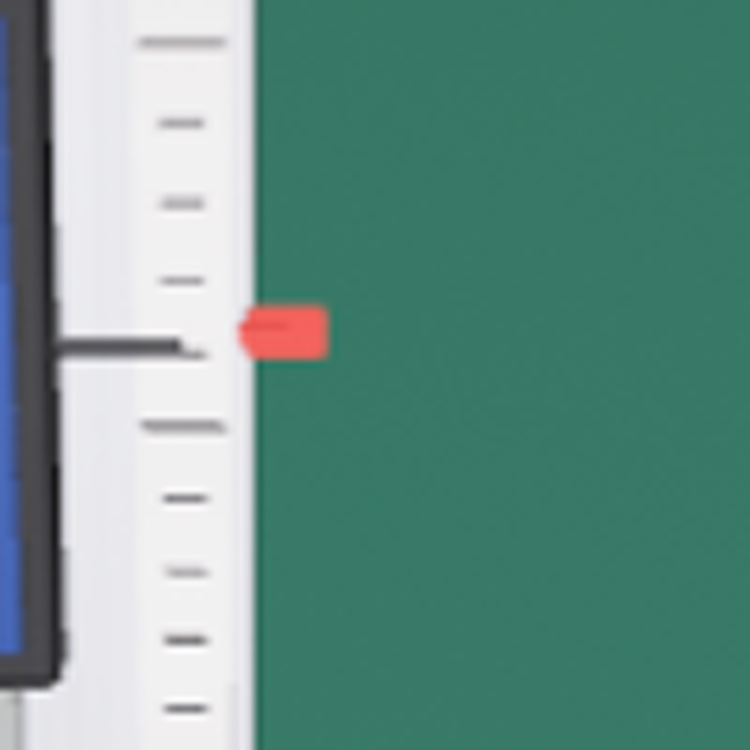

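Run:
```python
from h import *
import pickle; c=pickle.load(open("w7.pkl","rb")); im=np.load("w7.npy"); save(im,"w7c",(275,92,305,116),25)
from scipy.optimize import least_squares
p0=np.load("stage.npy")
def W(p,Q):
    Q=np.array(Q); C,Sn=np.cos(p[2]),np.sin(p[2])
    return np.c_[p[0]+C*Q[:,0]-Sn*Q[:,1],p[1]+Sn*Q[:,0]+C*Q[:,1],Q[:,2]]
k=lambda u,v:(u/7.5+250-.43,v/7.5+60-.43)
def st(w,p=p0):
    w=w-np.r_[p[:2],0]; C,Sn=np.cos(p[2]),np.sin(p[2]); return np.c_[C*w[:,0]+Sn*w[:,1],-Sn*w[:,0]+C*w[:,1]].round(4)
pt=st(atz(c,[k(181,346),k(65,348)],.035)); print("ptr",pt)
y=pt[0][1]
for z in (.024,.035,.046,.055): print(z,((proj(c,W(p0,[(.0675,y,z),(.0675,y+.00125,z),(.0675,y-.00125,z),(.0675,y+.003,z)]))+.43-[250,60])*7.5).round().tolist())
```

```text
ptr [[0.0551 0.0398]
 [0.0405 0.0396]]
0.024 [[279.0, 344.0], [279.0, 334.0], [279.0, 354.0], [279.0, 320.0]]
0.035 [[280.0, 346.0], [280.0, 336.0], [280.0, 357.0], [280.0, 321.0]]
0.046 [[282.0, 349.0], [282.0, 338.0], [282.0, 359.0], [282.0, 322.0]]
0.055 [[283.0, 351.0], [284.0, 339.0], [283.0, 362.0], [284.0, 324.0]]
```

View pics/w7c.png

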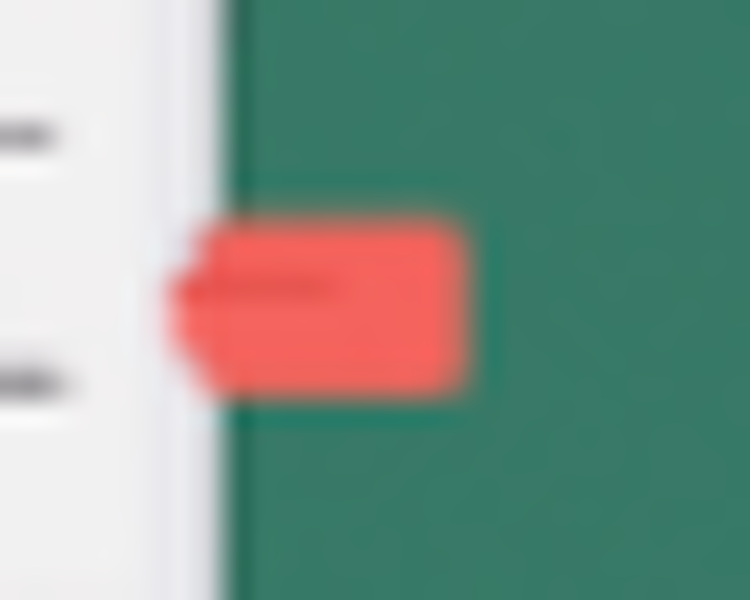

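The pointer is at crop row 346 and the red tab's middle is at about row 330, so the pointer is still about 2 mm short. I'll regrip and turn about 13° more.

Run:
```python
from h import *
go((.532,.073,.12),-83)
```

```text
shift [-0.0635  0.0841  0.0538] turn [ 0.   0.  80.9] q [ 0.06  0.3   1.52 -0.    1.31  0.1 ] t 9.85
```

step_arm --plan '[[[-0.016, 0.021, 0], [0, 0, 8.5]], [[-0.032, 0.042, 0], [0, 0, 17]], [[-0.048, 0.063, 0], [0, 0, 25.5]], [[-0.0635, 0.084, 0.01], [0, 0, 34]], [[-0.0635, 0.084, 0.02], [0, 0, 42.5]]]'

```text
time_s: 10.35
eef_pos: [0.531, 0.0712, 0.1539]
eef_rot: [0.0, 0.924, -0.383, 0.0]
wrist_force: [0.5, 0.7, 0.5]
opening: 0.453
```

step_arm --plan '[[[0, 0, 0.01], [0, 0, 8.5]], [[0, 0, 0.02], [0, 0, 17]], [[0, 0, 0.03], [0, 0, 25.5]], [[0, 0, 0.034], [0, 0, 34]], [[0, 0, 0.034], [0, 0, 38.5]]]'

```text
time_s: 10.85
eef_pos: [0.5316, 0.0731, 0.119]
eef_rot: [0.0, 0.747, -0.665, -0.001]
wrist_force: [-0.1, -0.4, -0.5]
opening: 0.456
```

Run:
```python
from h import *
im=viewer.camera("wrist"); save(im,"w8",(100,100,460,420),2.1)
go((.532,.073,.0145),-83)
```

```text
shift [ 1.00e-04 -2.00e-04  1.05e-01] turn [ 0.   0.  -0.5] q [-0.08  0.19  1.78 -0.    1.17  1.37] t 10.9
```

View pics/w8.png

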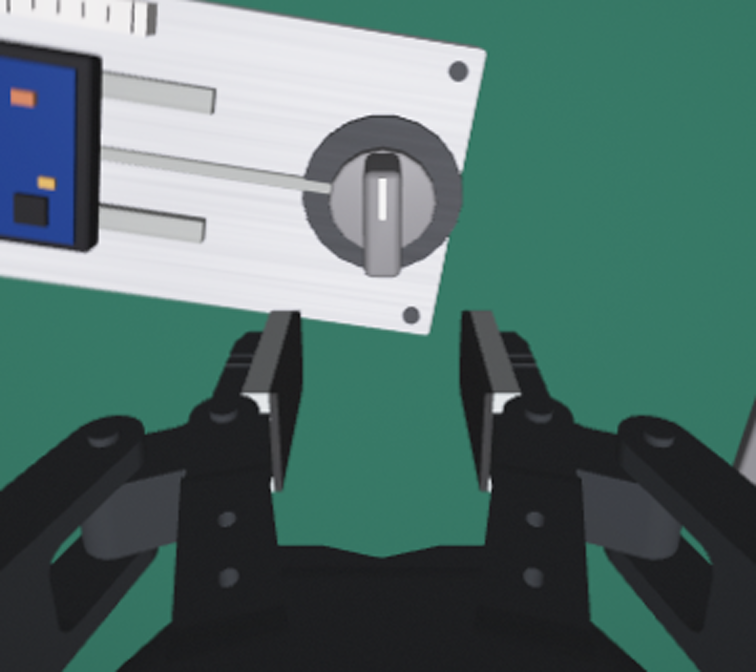

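The bar is again centred and parallel to the pads. I descend, grip, turn 13° and release.

step_arm --plan '[[[0, 0, 0.045], [0, 0, 0]], [[0, 0, 0.085], [0, 0, 0]], [[0, 0, 0.105], [0, 0, 0]], [[0, 0, 0.105], [0, 0, 0]]]'

```text
time_s: 11.3
eef_pos: [0.5292, 0.0732, 0.0118]
eef_rot: [0.002, 0.749, -0.663, -0.003]
wrist_force: [0.2, 0.2, -0.8]
opening: 0.444
```

step_arm --plan '[[[0, 0, 0], [0, 0, 0]], [[0, 0, 0], [0, 0, 0]], [[0, 0, 0], [0, 0, 0]]]' --fingers 0

```text
time_s: 11.6
eef_pos: [0.5338, 0.0729, 0.0167]
eef_rot: [-0.001, 0.749, -0.663, 0.001]
wrist_force: [-0.5, -0.5, 1.9]
opening: 0.15
```

step_arm --plan '[[[0, 0, 0], [0, 0, 6]], [[0, 0, 0], [0, 0, 13]], [[0, 0, 0], [0, 0, 13]], [[0, 0, 0], [0, 0, 13]]]'

```text
time_s: 12.0
eef_pos: [0.5338, 0.0727, 0.0167]
eef_rot: [0.001, -0.67, 0.742, -0.001]
wrist_force: [-0.3, -2.2, 6.9]
opening: 0.151
```

step_arm --plan '[[[0, 0, 0], [0, 0, 0]], [[0, 0, 0], [0, 0, 0]], [[0, 0, -0.03], [0, 0, 0]], [[0, 0, -0.08], [0, 0, 0]], [[0, 0, -0.13], [0, 0, 0]]]' --fingers 45

```text
time_s: 12.5
eef_pos: [0.531, 0.0733, 0.1454]
eef_rot: [-0.001, -0.669, 0.743, 0.001]
wrist_force: [1.4, -0.6, 0.2]
opening: 0.449
```

Run:
```python
from h import *
go((.585,.156,.18),-2)
```

```text
shift [-0.0878 -0.045  -0.0347] turn [  0.1   0.1 -94. ] q [-0.08  0.16  1.76  0.    1.22  1.59] t 12.5
```

step_arm --plan '[[[0, 0, -0.02], [0, 0, -8.5]], [[-0.03, -0.015, -0.035], [0, 0, -17]], [[-0.06, -0.03, -0.035], [0, 0, -25.5]], [[-0.088, -0.045, -0.035], [0, 0, -34]], [[-0.088, -0.045, -0.035], [0, 0, -42.5]]]'

```text
time_s: 13.0
eef_pos: [0.5876, 0.1589, 0.1799]
eef_rot: [-0.001, 0.895, -0.446, 0.0]
wrist_force: [-1.0, -0.8, -0.0]
opening: 0.451
```

step_arm --plan '[[[0, 0, 0], [0, 0, -8.5]], [[0, 0, 0], [0, 0, -17]], [[0, 0, 0], [0, 0, -25.5]], [[0, 0, 0], [0, 0, -34]], [[0, 0, 0], [0, 0, -42.5]]]'

```text
time_s: 13.5
eef_pos: [0.586, 0.1561, 0.1796]
eef_rot: [-0.0, 0.996, -0.093, -0.0]
wrist_force: [-0.4, 0.1, 0.0]
opening: 0.453
```

step_arm --plan '[[[0, 0, 0], [0, 0, -8.5]], [[0, 0, 0], [0, 0, -8.5]], [[0, 0, 0], [0, 0, -8.5]], [[0, 0, 0], [0, 0, -8.5]]]'

```text
time_s: 13.9
eef_pos: [0.5862, 0.1559, 0.1797]
eef_rot: [-0.0, 1.0, -0.024, -0.0]
wrist_force: [-0.1, 0.9, -0.5]
opening: 0.448
```

Run:
```python
from h import *
c=cal("wrist"); im=viewer.camera("wrist"); np.save("w9.npy",im); import pickle; pickle.dump(c,open("w9.pkl","wb"))
print(tool()[0],c["origin"])
save(im,"w9a",(165,20,325,140),5)
save(im,"w9b",(270,60,330,120),12)
```

```text
[0.5862185  0.15588764 0.17980897] [0.58942064 0.23709356 0.34607635]
```

View pics/w9a.png

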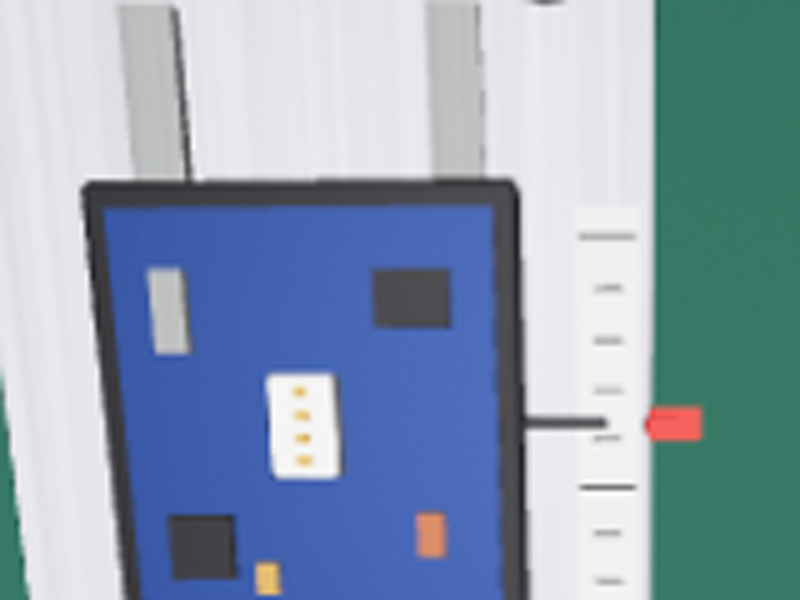

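View pics/w9b.png

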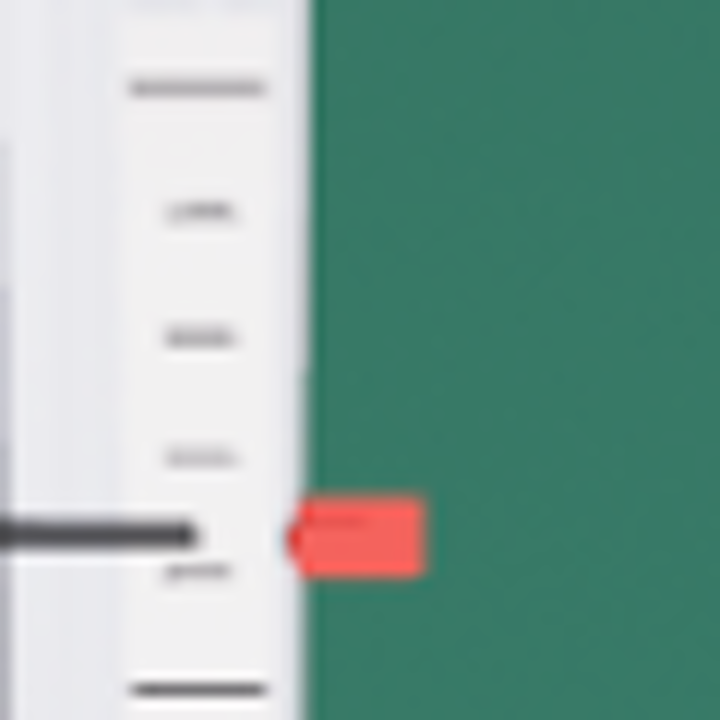

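The pointer (row 536) and the tab's middle (row 537) line up to well under 1 mm. Next I compute the connector position and the move to view the loupe.

Run:
```python
from h import *
import pickle; c=pickle.load(open("w9.pkl","rb"))
cn=atz(c,[(305/5+165-.4,426/5+20-.4)],.0505); print("conn wrist",cn)
p=np.load("stage.npy"); C,S=np.cos(p[2]),np.sin(p[2]); y=.0418
print("conn via stage",p[0]-S*y,p[1]+C*y)
t=cal("top"); im=viewer.camera("top"); save(im,"t9",(150,165,350,265),4); np.save("t9.npy",im)
go((.478,-.15,.22),88)   # above loupe grip
```

```text
conn wrist [[0.53907049 0.23306231 0.0505    ]]
conn via stage 0.5391222212848128 0.23285976197169952
shift [-0.094   0.3105 -0.0402] turn [ -0.    0.  -90.6] q [0.06 0.27 1.55 0.   1.32 0.11] t 14.0
```

View pics/t9.png

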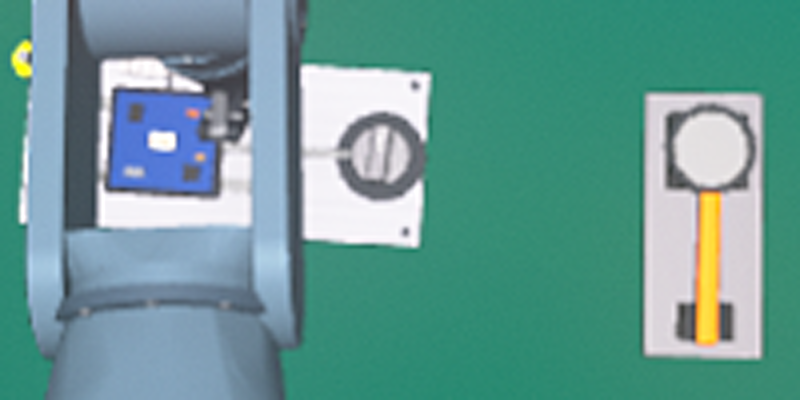

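Run:
```python
from h import *
go((.478,-.173,.17),-90)
```

```text
shift [-0.093   0.3335  0.0098] turn [ 0.   0.  87.4] q [0.06 0.27 1.55 0.   1.32 0.11] t 14.0
```

step_arm --plan '[[[-0.012, 0.045, -0.01], [0, 0, 8.5]], [[-0.025, 0.09, -0.02], [0, 0, 17]], [[-0.037, 0.135, -0.02], [0, 0, 25.5]], [[-0.05, 0.18, -0.02], [0, 0, 34]], [[-0.063, 0.225, -0.02], [0, 0, 42.5]]]'

```text
time_s: 14.5
eef_pos: [0.5126, -0.0677, 0.2002]
eef_rot: [-0.0, 0.922, -0.386, 0.0]
wrist_force: [0.2, -0.0, -0.2]
opening: 0.447
```

Run:
```python
from h import *
go((.478,-.173,.17),-90)
```

```text
shift [0.0508 0.0986 0.0302] turn [-0.  -0.  44.5] q [-0.36  0.06  1.76 -0.    1.33  0.43] t 14.5
```

step_arm --plan '[[[0.02, 0.04, 0.01], [0, 0, 8.5]], [[0.04, 0.08, 0.02], [0, 0, 17]], [[0.051, 0.1, 0.03], [0, 0, 25.5]], [[0.051, 0.1, 0.03], [0, 0, 34]], [[0.051, 0.1, 0.03], [0, 0, 42.5]]]'

```text
time_s: 15.0
eef_pos: [0.4779, -0.1738, 0.1695]
eef_rot: [0.0, 0.719, -0.695, -0.0]
wrist_force: [0.3, -0.8, -0.2]
opening: 0.447
```

step_arm --plan '[[[0, 0, 0], [0, 0, 2]], [[0, 0, 0], [0, 0, 2]], [[0, 0, 0], [0, 0, 2]]]'

```text
time_s: 15.3
eef_pos: [0.4786, -0.1729, 0.17]
eef_rot: [-0.0, 0.71, -0.704, 0.0]
wrist_force: [0.4, 1.6, -0.0]
opening: 0.452
```

Run:
```python
from h import *
c=cal("wrist"); im=viewer.camera("wrist"); np.save("w10.npy",im); import pickle; pickle.dump(c,open("w10.pkl","wb"))
print(tool()[0],c["origin"]); save(im,"w10",s=1.4)
go((.478,-.173,.17),-90)
print([(round(d["score"],2),[round(float(x),1) for x in d["extent"]]) for d in nets.boxes_of("loupe","wrist")][:3])
```

```text
[ 0.47860993 -0.17281028  0.16995151] [ 0.55852081 -0.1714693   0.33626285]
shift [ 0.0002  0.0006 -0.    ] turn [-0.  -0.   0.5] q [-0.58  0.07  1.81  0.    1.26  0.98] t 15.35
[(0.82, [246.6, 79.3, 315.0, 260.0]), (0.78, [315.6, 313.4, 447.3, 359.9])]
```

View pics/w10.png

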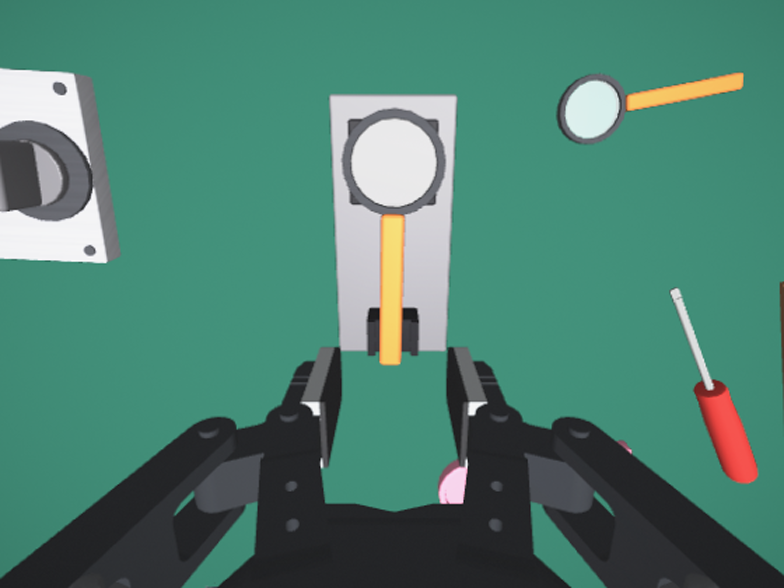

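Run:
```python
from h import *
import pickle; c=pickle.load(open("w10.pkl","rb"))
L=atz(c,[(394/1.4-.3,161/1.4-.3)],.046)[0]; E=atz(c,[(390.5/1.4-.3,364/1.4-.3)],.050)[0]
F=atz(c,[(393/1.4-.3,216/1.4-.3)],.050)[0]
print(L,E,F,np.linalg.norm((L-E)[:2]))
d=(L-E)[:2]; d/=np.linalg.norm(d); print("yaw",np.degrees(np.arctan2(d[1],d[0])), "grip",L[:2]-.066*d)
```

```text
[ 0.54442352 -0.17208574  0.046     ] [ 0.3997238  -0.17072912  0.05      ] [ 0.50961537 -0.17171624  0.05      ] 0.1447060752964951
yaw -0.5371564228917957 grip [ 0.47842642 -0.17146699]
```

The measured loupe length is 0.1447 m (0.145 expected), with the grip point at (0.478, -0.1715). The fingers straddle the handle, so I descend.

step_arm --plan '[[[-0.001, 0, 0.04], [0, 0, 1]], [[-0.001, 0, 0.08], [0, 0, 1]], [[-0.001, 0, 0.11], [0, 0, 1]], [[-0.001, 0, 0.11], [0, 0, 1]]]'

```text
time_s: 15.8
eef_pos: [0.4752, -0.1696, 0.0558]
eef_rot: [-0.001, -0.704, 0.71, 0.004]
wrist_force: [-0.6, 0.9, 0.4]
opening: 0.452
```

Run:
```python
from h import *
im=viewer.camera("wrist"); save(im,"w11",(100,20,460,420),1.5)
go((.4784,-.1715,.0),-90.5)
```

```text
shift [ 0.0009 -0.0016  0.0584] turn [ 0.2  0.1 -0. ] q [-0.58  0.23  1.89 -0.    1.03  1.  ] t 15.85
```

View pics/w11.png

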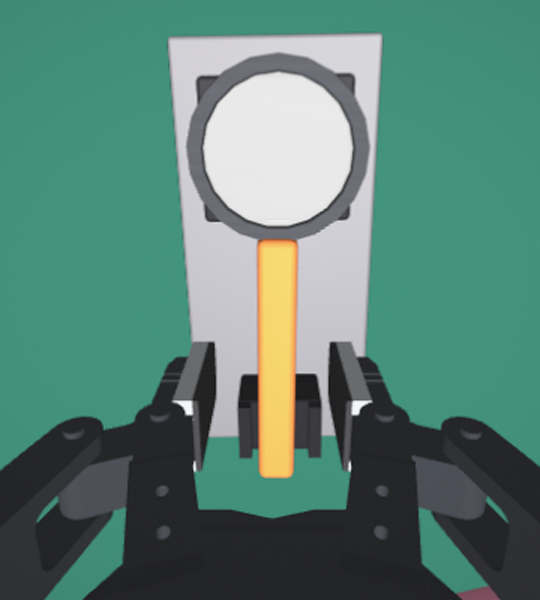

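step_arm --plan '[[[0, -0.001, 0.03], [0, 0, 0]], [[0, -0.001, 0.05], [0, 0, 0]], [[0, -0.001, 0.06], [0, 0, 0]], [[0, -0.001, 0.06], [0, 0, 0]], [[0, -0.001, 0.06], [0, 0, 0]]]'

```text
time_s: 16.35
eef_pos: [0.4807, -0.1725, 0.0014]
eef_rot: [0.0, -0.704, 0.71, -0.001]
wrist_force: [-0.8, 0.2, -0.0]
opening: 0.454
```

Run:
```python
from h import *
c=cal("wrist");im=viewer.camera("wrist"); save(im,"w12",(100,20,460,420),1.5)
im=viewer.camera("side"); save(im,"s12",(240,200,360,320),6)
go((.4784,-.1715,.0),-90.5)
```

```text
shift [-0.0011  0.0024  0.0015] turn [-0.1 -0.1 -0.1] q [-0.58  0.33  1.9  -0.    0.91  1.  ] t 16.45
```

View pics/w12.png

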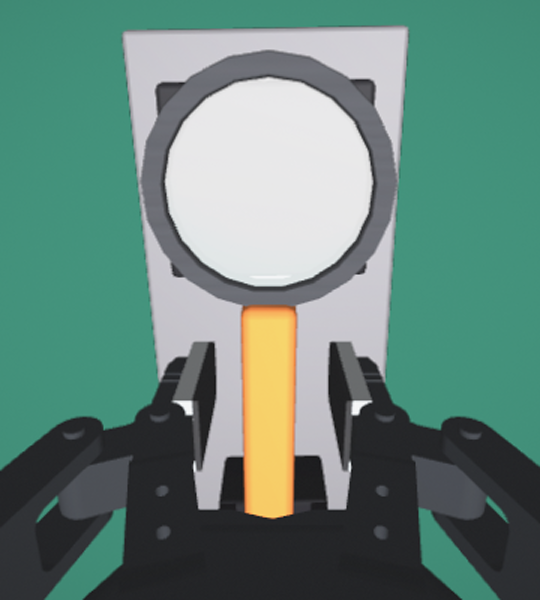

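View pics/s12.png

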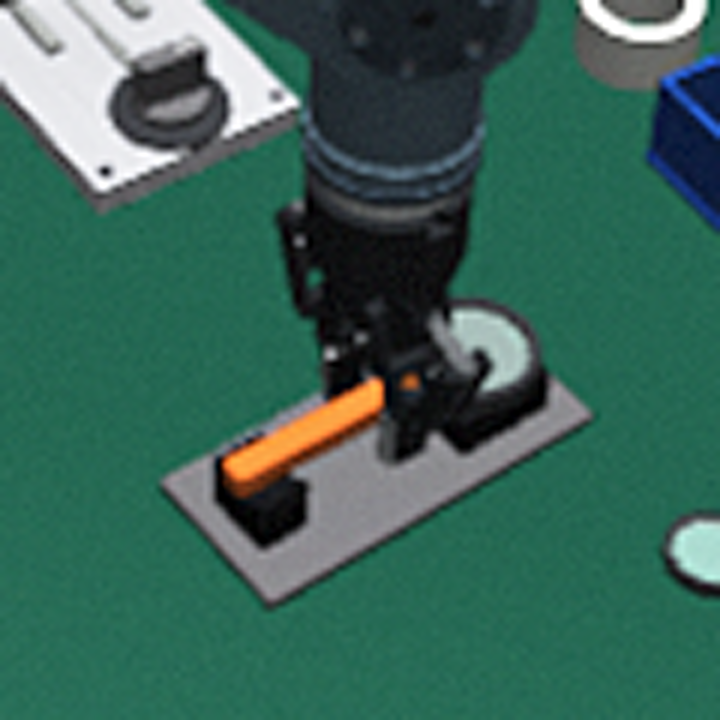

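step_arm --plan '[[[-0.001, 0.002, 0], [0, 0, 0]], [[-0.001, 0.002, 0], [0, 0, 0]], [[-0.001, 0.002, 0], [0, 0, 0]], [[-0.001, 0.002, 0], [0, 0, 0]]]' --fingers 0

```text
time_s: 16.85
eef_pos: [0.478, -0.1711, 0.0009]
eef_rot: [0.0, -0.704, 0.711, -0.001]
wrist_force: [-2.1, 0.5, 6.4]
opening: 0.174
```

step_arm --plan '[[[0, 0, 0], [0, 0, 0]], [[0, 0, -0.01], [0, 0, 0]], [[0, 0, -0.03], [0, 0, 0]], [[0, 0, -0.05], [0, 0, 0]], [[0, 0, -0.05], [0, 0, 0]]]'

```text
time_s: 17.35
eef_pos: [0.4796, -0.1721, 0.0529]
eef_rot: [0.001, -0.704, 0.711, -0.003]
wrist_force: [0.2, 0.5, -0.2]
opening: 0.177
```

Run:
```python
from h import *
c=cal("wrist");im=viewer.camera("wrist"); save(im,"w13",(100,20,460,420),1.5);np.save("w13.npy",im); import pickle; pickle.dump(c,open("w13.pkl","wb"))
im=viewer.camera("side"); save(im,"s13",(240,180,360,300),6)
print(tool()[0],telemetry.get_obs()["wrist_force"],telemetry.get_obs()["torque"])
```

```text
[ 0.47777778 -0.17101653  0.05027217] [-0.7754369   0.29568534 -1.20753119] [-0.0114424   0.03261862  0.06296959]
```

View pics/w13.png

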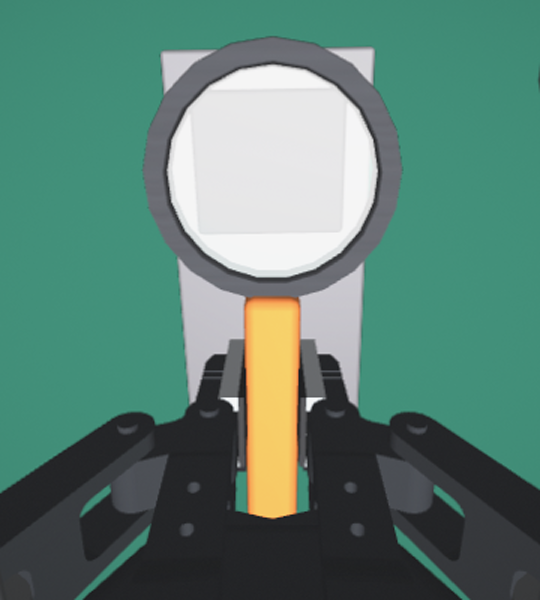

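View pics/s13.png

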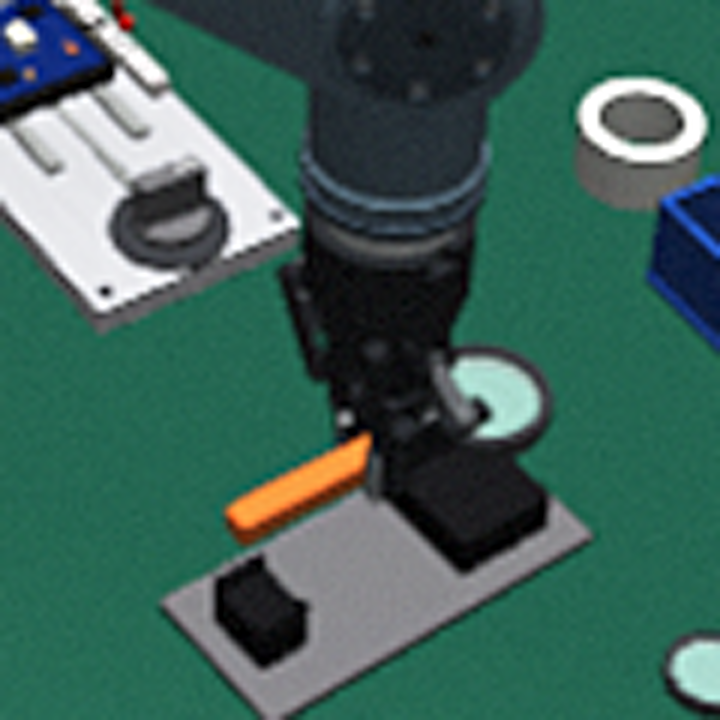

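The loupe is lifted clear and looks level. I carry it high across to the stage.

step_arm --plan '[[[-0.01, 0, -0.03], [0, 0, 0]], [[-0.035, 0, -0.06], [0, 0, 0]], [[-0.07, 0.001, -0.08], [0, 0, 0]], [[-0.11, 0.002, -0.08], [0, 0, 0]], [[-0.15, 0.003, -0.08], [0, 0, 0]]]'

```text
time_s: 17.95
eef_pos: [0.4756, -0.0196, 0.1296]
eef_rot: [0.0, -0.703, 0.711, 0.0]
wrist_force: [0.3, 0.1, -0.5]
opening: 0.176
```

step_arm --plan '[[[-0.04, 0, 0], [0, 0, 0]], [[-0.08, 0.001, 0], [0, 0, 0]], [[-0.12, 0.001, 0], [0, 0, 0]], [[-0.16, 0.002, 0], [0, 0, 0]], [[-0.19, 0.003, 0], [0, 0, 0]]]'

```text
time_s: 18.45
eef_pos: [0.4736, 0.1713, 0.1285]
eef_rot: [-0.001, -0.704, 0.71, 0.001]
wrist_force: [0.1, -0.4, -0.1]
opening: 0.179
```

Run:
```python
from h import *
go((.4721,.2335,.088),-90.5)
```

```text
shift [-0.0622  0.0019  0.0405] turn [ 0.1  0.  -0. ] q [0.11 0.11 1.86 0.   1.18 1.69] t 18.45
```

step_arm --plan '[[[-0.03, 0, 0.01], [0, 0, 0]], [[-0.05, 0.001, 0.02], [0, 0, 0]], [[-0.062, 0.001, 0.03], [0, 0, 0]], [[-0.062, 0.001, 0.038], [0, 0, 0]], [[-0.062, 0.001, 0.038], [0, 0, 0]]]'

```text
time_s: 18.95
eef_pos: [0.4731, 0.2303, 0.0898]
eef_rot: [-0.002, -0.704, 0.711, 0.001]
wrist_force: [-0.1, 0.8, -1.0]
opening: 0.178
```

step_arm --plan '[[[0, 0, 0], [0, 0, 0]], [[0, 0, 0], [0, 0, 0]], [[0, 0, 0], [0, 0, 0]]]'

```text
time_s: 19.25
eef_pos: [0.4751, 0.2306, 0.0925]
eef_rot: [0.0, -0.703, 0.711, -0.0]
wrist_force: [-0.9, -0.2, -0.7]
opening: 0.18
```

Run:
```python
from h import *
import pickle
for n in ("wrist","side","top"):
    c=cal(n);im=viewer.camera(n); np.save(n[0]+"14.npy",im); pickle.dump(c,open(n[0]+"14.pkl","wb"))
    if n=="wrist": save(im,"w14",s=1.4)
    if n=="side": save(im,"s14",(190,120,290,210),8)
    if n=="top": save(im,"t14",(145,165,275,235),6)
go((.4721,.2335,.088),-90.5); print(tool()[0])
```

```text
shift [-0.0025  0.0028  0.0043] turn [-0.   0.  -0.1] q [ 0.23  0.21  1.82 -0.    1.11  1.81] t 19.4
[0.47483572 0.23092883 0.0923086 ]
```

View pics/w14.png

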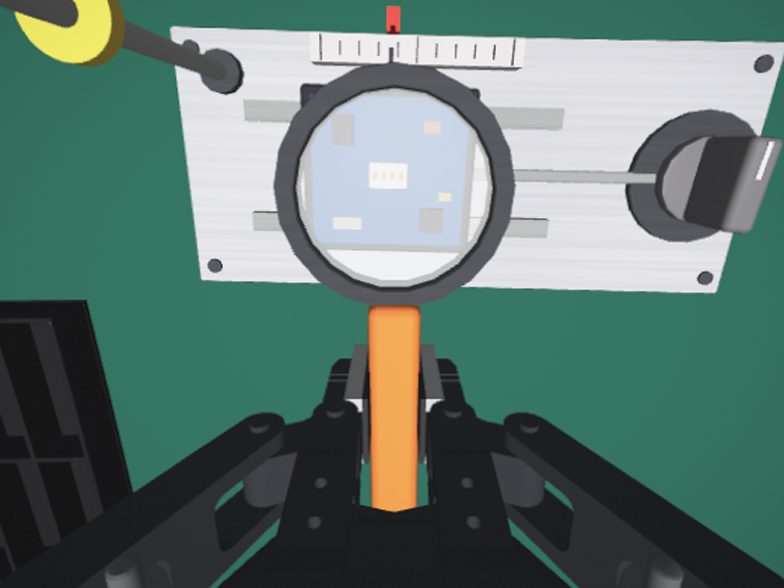

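View pics/s14.png

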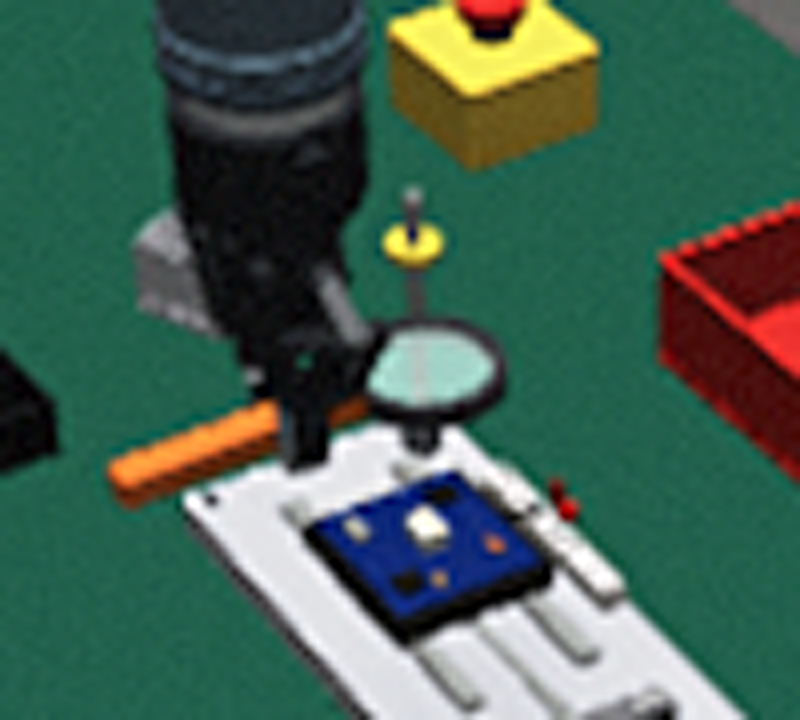

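View pics/t14.png

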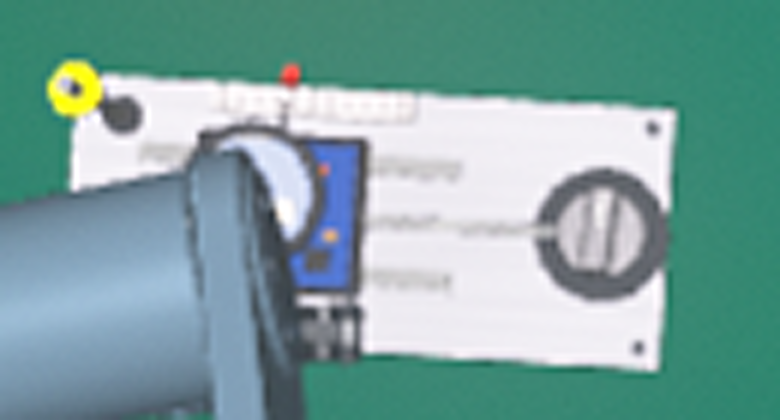

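Run:
```python
from h import *
import pickle
L=lambda n:pickle.load(open(n+".pkl","rb"))
w,s,t=L("w14"),L("s14"),L("t14")
print("conn w",atz(w,[(388/1.4-.3,175/1.4-.3)],.0505))
print("mark/pointer ok; lens top w", atz(w,[(394.5/1.4-.3,184.5/1.4-.3)],.137))
f=lambda u,v:(u/6+145-.42,v/6+165-.42)
print("t lens right edge",atz(t,[f(325,190)],.137),"top edge",atz(t,[f(255,125)],.137))
sv=lambda u,v:(u/8+190-.44,v/8+120-.44)
# predicted silhouettes in side for lens at (x,y) z mid
a=np.linspace(0,2*np.pi,73)
for zm in (.121,.126,.131,.136):
    out=[]
    for cx,cy in [(.5415,.2303)]:
        P=np.vstack([np.c_[cx+.034*np.cos(a),cy+.034*np.sin(a),np.full(73,zm+d)] for d in(-.006,.006)])
        q=(proj(s,P)+.44-[190,120])*8; top=q[73:]
        print(zm,"x",q[:,0].min().round(),q[:,0].max().round(),"y",q[:,1].min().round(),q[:,1].max().round())
        P=P.copy(); q=(proj(t,P)+.42-[145,165])*6; print("   top x",q[:,0].min().round(),q[:,0].max().round(),"y",q[:,1].min().round(),q[:,1].max().round())
p=np.load("stage.npy")
for z in (.118,.123,.127,.131): 
    P=np.vstack([np.c_[.5865+.012*np.cos(a),.3135+.012*np.sin(a),np.full(73,z+d)] for d in(-.003,.003)])
    q=(proj(s,P)+.44-[190,120])*8; q2=(proj(t,P)+.42-[145,165])*6
    print("collar",z,q.min(0).round(),q.max(0).round(),"top",q2.min(0).round(),q2.max(0).round())
P=np.array([[.5865,.3135,.155]]);print((proj(s,P)+.44-[190,120])*8)
```

```text
conn w [[0.53874254 0.2330719  0.0505    ]]
mark/pointer ok; lens top w [[0.5428984 0.2302108 0.137    ]]
t lens right edge [[0.54180688 0.19338677 0.137     ]] top edge [[0.57109822 0.22664806 0.137     ]]
0.121 x 349.0 513.0 y 326.0 447.0
   top x 175.0 325.0 y 118.0 265.0
0.126 x 349.0 513.0 y 316.0 437.0
   top x 173.0 324.0 y 117.0 265.0
0.131 x 348.0 513.0 y 307.0 428.0
   top x 171.0 322.0 y 115.0 264.0
0.136 x 347.0 512.0 y 297.0 418.0
   top x 169.0 321.0 y 114.0 263.0
collar 0.118 [388. 240.] [444. 283.] top [50. 66.] [104. 119.]
collar 0.123 [388. 231.] [444. 274.] top [48. 65.] [102. 117.]
collar 0.127 [388. 223.] [443. 266.] top [46. 64.] [100. 116.]
collar 0.131 [387. 216.] [443. 259.] top [44. 62.] [ 98. 115.]
[[413.04796529 190.66940892]]
```

Run:
```python
from h import *
im=np.load("s14.npy"); save(im,"s14b",(230,140,260,180),16)
# yellow mask
for n in ("s14","t14"):
    im=np.load(n+".npy"); h=cv2.cvtColor(im,cv2.COLOR_RGB2HSV)
    m=((h[...,0]>22)&(h[...,0]<35)&(h[...,1]>130)&(h[...,2]>120)).astype(np.uint8)
    k,l,st,ce=cv2.connectedComponentsWithStats(m)
    print(n,[(st[i].tolist(),ce[i].round(2).tolist()) for i in range(1,k) if st[i,4]>8])
```

```text
s14 [([239, 119, 26, 13, 167], [251.14, 125.17]), ([238, 148, 7, 5, 26], [241.04, 150.12])]
t14 [([74, 104, 32, 29, 677], [90.17, 117.94]), ([153, 175, 9, 9, 48], [157.48, 179.38])]
```

View pics/s14b.png

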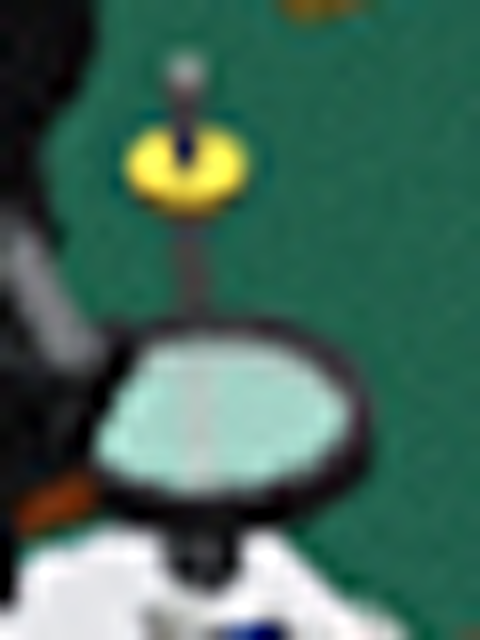

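step_arm --plan '[[[-0.003, 0.003, 0.003], [0, 0, 0]], [[-0.003, 0.003, 0.003], [0, 0, 0]], [[-0.003, 0.003, 0.003], [0, 0, 0]], [[-0.003, 0.003, 0.003], [0, 0, 0]], [[-0.003, 0.003, 0.003], [0, 0, 0]]]'

```text
time_s: 19.9
eef_pos: [0.4716, 0.2342, 0.0889]
eef_rot: [0.0, -0.704, 0.711, -0.0]
wrist_force: [0.7, 0.5, -0.0]
opening: 0.175
```

step_arm --plan '[[[0, 0, 0], [0, 0, 0]], [[0, 0, 0], [0, 0, 0]], [[0, 0, 0], [0, 0, 0]], [[0, 0, 0], [0, 0, 0]], [[0, 0, 0], [0, 0, 0]]]'

```text
time_s: 20.4
eef_pos: [0.4715, 0.2342, 0.0889]
eef_rot: [-0.0, -0.704, 0.711, -0.0]
wrist_force: [-0.5, -0.3, -1.2]
opening: 0.176
```

Run:
```python
from h import *
import pickle
c=cal("wrist");im=viewer.camera("wrist"); np.save("w15.npy",im); pickle.dump(c,open("w15.pkl","wb")); save(im,"w15",(170,0,390,230),2.6)
im=viewer.camera("side"); np.save("s15.npy",im);save(im,"s15",(200,120,270,185),11)
o=tool(); print(o[0],o[2]["dq"].round(4),o[2]["opening"],o[2]["wrist_force"])
```

```text
[0.47153474 0.23420859 0.08889823] [ 0.      0.001  -0.0009 -0.0004  0.0009  0.0004] 0.17520412730638776 [-0.57280848  0.62927122 -0.60534776]
```

View pics/w15.png

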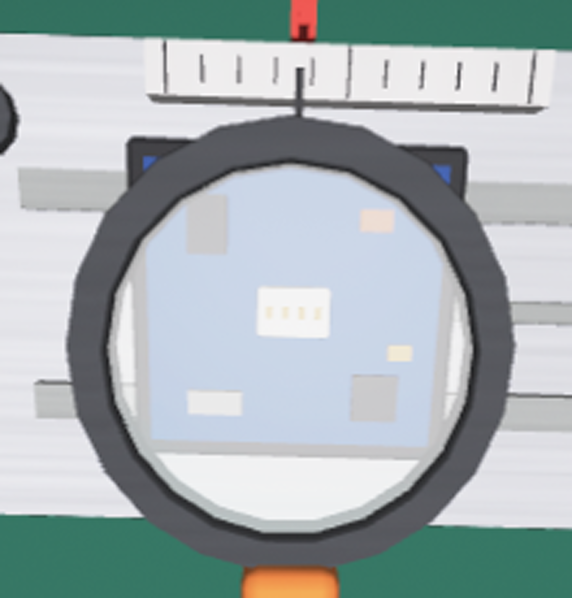

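View pics/s15.png

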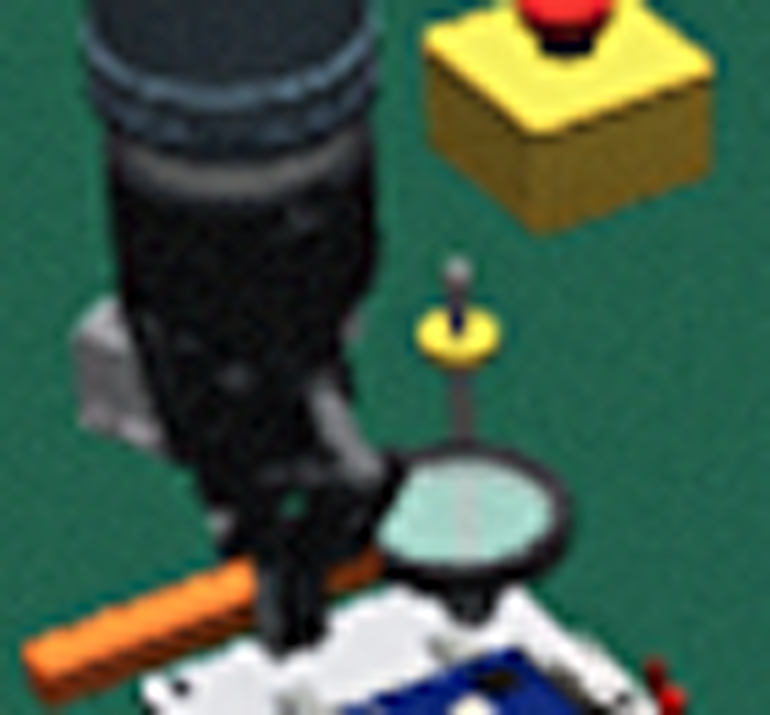

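Run:
```python
from h import *
import pickle
w=pickle.load(open("w15.pkl","rb")); s=cal("side")
print("lens",atz(w,[(291/2.6+170-.3,342.5/2.6-.3)],.1337),"conn",atz(w,[(293/2.6+170-.3,313/2.6-.3)],.0505))
lx,ly=.5385,.2332
S=lambda P:((proj(s,P)+.45-[200,120])*11).round().tolist()
for zm in(.1245,.1277,.131):
  z=zm+.010
  print(zm,"end corners top",S([(lx-.145,ly+.0013+.008,z),(lx-.145,ly+.0013-.008,z),(lx-.145,ly+.0013-.008,z-.016)]))
  a=np.linspace(0,2*np.pi,73); P=np.vstack([np.c_[lx+.034*np.cos(a),ly+.034*np.sin(a),np.full(73,zm+d)] for d in(-.006,.006)]); q=np.array(S(P)); print("  frame",q.min(0),q.max(0))
save(np.load("s15.npy"),"s15b",(200,165,230,187),25)
```

```text
lens [[0.5393989  0.23385607 0.1337    ]] conn [[0.53820692 0.23311508 0.0505    ]]
0.1245 end corners top [[29.0, 645.0], [55.0, 673.0], [60.0, 717.0]]
  frame [356. 438.] [582. 604.]
0.1277 end corners top [[28.0, 636.0], [54.0, 665.0], [59.0, 708.0]]
  frame [355. 429.] [582. 595.]
0.131 end corners top [[26.0, 627.0], [53.0, 656.0], [58.0, 699.0]]
  frame [355. 420.] [581. 587.]
```

View pics/s15b.png

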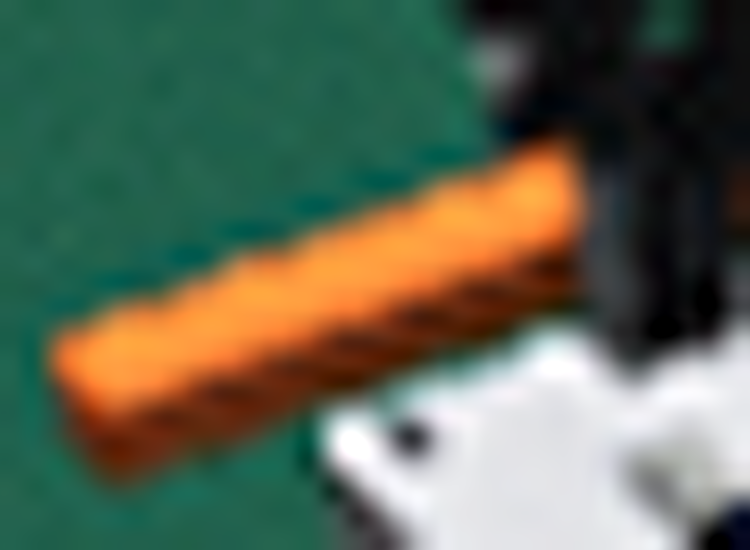

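Run:
```python
from h import *
print(ticket.hand_in()); o=telemetry.get_obs(); print(o["time_s"],o["eef_pos"],o["opening"])
```

```text
the job is handed in; nothing more can be done
None
the job is handed in; nothing more can be done
```

I turned the knob until the pointer lined up with the red mark and let go. Then I lifted the loupe (the larger orange-handled one, on its rest) and handed in with it held still over the connector. The job went in at about 20.5 s of the 67 s allowed; no verdict was reported.

**Knob:** I turned it about 145° clockwise, looked, then regripped and turned about 13° more because the pointer was still about 2 mm short. A close wrist view then showed the pointer within about 0.5 mm of the mark's middle, with the fingers off the knob.

**Last checks on the loupe:**

| Check | Measured | Limit |
|---|---|---|
| Lens centre to connector, sideways (wrist view) | about 1.4 mm | 10 mm |
| Mid-lens height against collar | about 0.127–0.128 m against 0.127 m | 5 mm |
| Tilt (side view) | about 0.015 rad | 0.1 rad |

The gripper opening stayed at 0.175, which fits the 16 mm handle, and the arm was at rest.

**Checks that failed or disagreed:**
- **First grip on the knob:** it closed on nothing. In the pictures the fingertips stood about 35 mm further back than `tip_reach` says, so I used the seen offset for both grips.
- **Camera positions:** the top and wrist cameras differed by 2–4 mm on the stage position. I relied on the wrist camera.
- **Lens height before the last move:** estimates ranged over about 3 mm (0.129–0.132 m). I lowered the loupe 3 mm from their middle.
- **Carrying and bystanders:** I did not measure the bystanders' positions at the end; none looked disturbed in the pictures I took.

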